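# Stir the beads out of the parts feeder

### The job

Push the feeder's gate open until it clicks into its detent and stays, then take the stirring rod from its rest and stir the ceramic beads round the dish, under the lamp bar, until every bead has dropped through the outlet into the tray. Do not touch the beads with the gripper, and leave the spool, bottle and cutters alone. Finally lay the rod back in its rest, as you found it, and let go.

Things in the scene. Friction and masses are not known exactly. Their poses are not given: they have to be found in the camera images.
- feeder: Bench parts feeder, fixed: a round steel dish on a grey housing, with a chute and a tray. Origin on the table under the dish centre; z up; -x is its open side (about to the robot's left), +y the side of outlet, chute and tray (away from the robot). Place and yaw (-1.85 to -1.35 rad) change.
- dish (a point): Dish centre at floor level, 90 mm above the table. Flat floor, inner radius 53 mm; wall upright for 18 mm, then flaring at 45 degrees to the rim (radius 67 mm, 28 mm above the floor). At the start the beads lie about 38 mm from the centre; the middle, within 20 mm, is free. Axes as the feeder's.
- lamp (a point): Middle of the underside of the white lamp bar above the dish, 165 mm above its floor: 44 mm wide (feeder x), 200 mm long (y), 25 mm thick, carried by a post 85 mm farther along +x. It bars work from straight above: work the dish with the tool leaning sideways (its top towards the feeder's -x, the left); 35 degrees clears it.
- outlet (a point): Centre of the outlet at floor level: a hole in the floor at the wall, on the dish's +y side, 36 mm along x, 32 mm along y. The gate closes it 4 mm below the floor; a chute under it leads to the tray.
- tray (a point): Centre of the tray's floor (4 mm above the table): open tray 110 mm (x) by 145 mm (y), walls 34 mm high.
- gate (a joint): Travel of the gate under the outlet, in m: 0 shut; grows as it is pushed along the feeder's +x; stop at 0.041. A light spring (1 to 2 N) shuts it again unless it is pushed past the spring detent: resistance rises from about 0.024, peaks near 7 N when pushed slowly (a bump of 20 N when fast) and gives way past 0.030; the gate then stays at 0.035 or beyond.
- gate_tab (a point): Centre of the near (-x) face of the gate's upright push tab: an aluminium plate 24 mm wide (y), 36 mm high, 8 mm thick, its top edge 10 mm above this point; at the end of the gate's arm on the dish's open left side. Push it along the feeder's +x to open.
- rod_handle (a point): Centre of the stirring rod's handle: black crossbar 60 mm long (own y), 20 mm high along the rod (own z, from knob up to handle), 16 mm thick (own x). The knob's centre is 150 mm below. The rod starts in its rest, leaning 35 degrees, handle towards the rest's -x. Grip it in line with the shaft, across the 16 mm, so that the rod sticks straight out of the gripper.
- rod_knob (a point): Centre of the round knob, radius 10 mm, at the rod's lower end. The steel shaft above it is 9 mm square.
- rod: The stirring rod, about 110 g; origin at the knob's centre, z up the shaft.
- rest: Fixed rest of the rod: a dark foot with a sloping channel, 18 mm wide inside, 95 mm long, leaning 35 degrees (top towards its own -x), open on its upper face, with a ledge for the knob. Origin on the table under the resting knob's centre, which is 34 mm up. Place and yaw (-1.75 to -1.2) change.
- rest_handle (a point): Where the handle's centre is when the rod lies home in its rest (fixed; axes as the rest's).
- spool: Bystander: a solder spool, 56 mm across, 50 mm high, standing; origin under its centre.
- flux: Bystander: white bottle, 44 mm across, 110 mm high; origin under its centre.
- cutters: Bystander: side cutters lying flat, 130 mm long, 12 mm high; origin near their middle.
- bead0: Origin: centre of a white ceramic bead, a smooth ball 18 mm across, 10 g, that rolls and slides easily, in the dish at the start.
- bead1: Another such bead.
- bead2: Another such bead.
- bead3: Another such bead.
- bead4: Another such bead.
- bead5: Another such bead.
- bead6: Another such bead.
Not all that is in view belongs to the job. Of the things shaped like the rod, the bare steel one is meant.

How it is judged:
By the outcome, as a careful person would: the job done as asked, in the order asked, and still so for the second after the job is handed in, with the robot touching nothing.
It also fails if it takes over 72 s, if anything falls off the work surface, if the arm or the gripper's body presses on something with over 40 N, if the wrist force passes 120 N, or if a joint passes its speed limit or range.

### The arm

A 7-joint arm with a two-finger parallel gripper is mounted at the origin on the work surface. World frame = base frame: x ahead of the robot, y to its left, z up, the work surface at z = 0. Lengths are in m, angles in rad, forces in N, time in s.
With the tool pointing down it reaches from about 0.425 to 0.95 m from the base axis. Payload 4.7 kg.
Tool frame: the origin (TCP) lies on the front face of the gripper's body, between the roots of the fingers; the fingertips stand 73 mm ahead of it and the grasp point (between the pads) lies 54 mm ahead of it; z points along the fingers, y is the line along which they close (so a half turn about z gives the same grasp; the last joint's range is limited). The gripper opens to 85 mm and grips with 20 to 120 N. Pads are 22 mm wide; open, the fingers measure 114 mm over their backs; the gripper's body (76 mm by 85 mm) begins 54 mm behind the grasp point. The pads swing forward as they close: fully open they stand 13 mm farther back than shut.
Start: joints at [-1.23, 0.469, -0.049, 1.532, 0.024, 1.141, -0.082], TCP at [0.244, 0.629, 0.304] pointing down, gripper open.
Joint ranges: [-2.59, 2.59], [-0.33, 1.99], [-1.39, 1.29], [0.1, 2.45], [-1.04, 4.18], [0.21, 1.99], [-2.66, 2.66]. Speed limits (rad/s): [2.57, 2.57, 3.14, 3.14, 3.14, 3.14, 3.14].

### API

Orientations are given as a rotation vector (axis times angle).
In Python, from bench import sensors, viewer, ticket, finder gives the robot as it stands.
- The arm moves only by the tool carry_out, never from a script. Its argument "series" is a list of rows, each an object with "slide": the shift along the tool's x, y, z in units of 0.15 m (1.0 is 0.15 m), a list of three; "turn": the turn about the tool's z in units of 90 degrees (1.0 is 90 degrees); "hand": the gripper command: -1 is fully open, 1 is shut, values between are in proportion. A call has exactly 8 rows; each row shifts and turns the commanded pose from where the row before left it, along the tool's axes as they then stand; what a row does not reach is not made up. A row lasts 1/10 s, in which the tool goes at most 50 mm and 8.59 degrees, less where a joint would pass 70% of its speed; a pose out of reach is approached as far as the arm can. A call with a number of a shift or a turn outside -1 to 1 is refused whole. A call with a gripper value outside its range is refused whole. The fingers move at their own pace and stop on an object; "squeeze" is the grip in N (left out, the last holds). Time passes only in rows, so rows that do not move let the fingers close, or fill a call up. It gives the time, the measured TCP pose, the force, the opening and the grip force at its end, in the units of the state.
- sensors.get_obs(): the state, without advancing time (a new reading comes with each control period).
- viewer.capture(name): name is "scene" or "top"; returns the picture (480x640x3 uint8, blue, green, red); there is no depth.
- viewer.get_calibration(name): a dict with "camera_matrix" (3x3 intrinsics, pixels), "T" (4x4, takes a point from camera to world coordinates). Camera axes: x right, y down, z forward; pixel columns grow to the right and rows downward; lengths in m; the calibration is good to about 2 mm. A picture is of the moment at which its call begins. get_calibration takes no time and is no camera call.
- ticket.finish_job(): hands the job in; it is judged then, once.
Trained networks look in the newest picture that a camera, given by its name, has taken for a name from the list of things; names that differ only in an ending like _2 or _b are one class to them, and where a whole thing is asked for, a point or a joint stands for the part that bears it (a point fixed in the world has none). Each returns a list of dicts, best first, with "score" (0 to 1); they miss things now and then, are a little off and sometimes report something else, mostly with a low value. They report only what shows in the picture. A call takes as long as a camera call. They do not tell look-alikes from the thing itself.
- finder.regions_of(camera, target): "mask" (480x640 bool, what is visible of it) and "box" ([left, top, right, bottom] in pixels, round what is visible of it).
The state is a dict: "clock": time; "joint_pos": joint angles; "joint_velocities": joint speeds; "effort": joint torques, N m; "tool_pos": TCP position; "tcp_rot": TCP orientation; "wrist_force": force on the tool from outside, world axes, zero at the start; "torque": the same for the moment, N m; "finger_gap": finger opening in m; "gripper_force": force on a finger pad.
Only numpy, scipy, OpenCV 4.12 (cv2) and the standard library are available. Lean on these libraries where they do the work, as an engineer would, in place of code of your own. Each camera call takes 0.05 s, during which the arm holds its last target. There are 200 camera calls.

## Working session

There is one attempt and no reset: what is moved stays moved. The work goes in short steps, Python scripts to look and compute and a tool call to move; the robot and the scene stay as the last step left them, time stands still between calls to the robot, and variables do not carry over. Pictures are saved under pics/ and viewed, at most 10 in all, crops included, and the job is handed in when it is done.

Besides the shell and the picture viewer there is one more tool, called after "Call:" by a JSON object that holds its "name" and its "arguments". carry_out: Moves the arm, as the interface text tells. Shifts and turns lie within -1 to 1; 1 stands for 0.15 m of shift or 90 degrees of turn. Its arguments: {"type":"object","properties":{"series":{"type":"array","items":{"type":"object","properties":{"slide":{"type":"array","items":{"type":"number","minimum":-1,"maximum":1}},"turn":{"type":"number","minimum":-1,"maximum":1},"hand":{"type":"number"}}}},"squeeze":{"type":"number"}},"required":["series"]}

```bash
mkdir -p pics; ls; cat > h.py <<'E'
import numpy as np, cv2
from bench import sensors, viewer, ticket, finder
from scipy.spatial.transform import Rotation as R
def cal(c):
    d=viewer.get_calibration(c); return np.array(d["camera_matrix"]),np.array(d["T"])
def ray(c,p):
    K,T=cal(c); v=T[:3,:3]@np.linalg.solve(K,[p[0],p[1],1.]); return T[:3,3],v
def atz(c,p,z):
    o,v=ray(c,p); return o+v*(z-o[2])/v[2]
def proj(c,X):
    K,T=cal(c); q=K@(T[:3,:3].T@(np.asarray(X,float)-T[:3,3])); return q[:2]/q[2]
def tri(obs):
    A=np.zeros((3,3));b=np.zeros(3)
    for c,p in obs:
        o,v=ray(c,p); v=v/np.linalg.norm(v); P=np.eye(3)-np.outer(v,v); A+=P;b+=P@o
    return np.linalg.solve(A,b)
def cen(m):
    ys,xs=np.nonzero(m); return np.array([xs.mean(),ys.mean()])
E
python3 - <<'E'
from h import *
np.set_printoptions(precision=3,suppress=True)
o=sensors.get_obs(); print(o["clock"],o["tool_pos"],R.from_rotvec(o["tcp_rot"]).as_matrix())
for c in("scene","top"):
    im=viewer.capture(c); cv2.imwrite(f"pics/{c}0.png",im); print(c,cal(c))
    for t in["feeder","dish","lamp","outlet","tray","gate","gate_tab","rod_handle","rod_knob","rod","rest","spool","flux","cutters","bead0"]:
        print(t,[(round(float(d["score"]),2),[int(x) for x in d["box"]],cen(d["mask"]).round(1).tolist()) for d in finder.regions_of(c,t)][:8])
E
```

```text
pics
0.0 [0.244 0.629 0.303] [[-0.932  0.361 -0.001]
 [ 0.361  0.932 -0.002]
 [-0.    -0.002 -1.   ]]
scene (array([[585.897,   0.   , 339.982],
       [  0.   , 585.897, 242.026],
       [  0.   ,   0.   ,   1.   ]]), array([[ 0.448,  0.574, -0.686,  1.328],
       [ 0.894, -0.272,  0.357, -0.436],
       [ 0.018, -0.773, -0.635,  0.944],
       [ 0.   ,  0.   ,  0.   ,  1.   ]]))
feeder [(0.95, [256, 187, 374, 415], [315.5, 311.3]), (0.31, [337, 252, 396, 273], [366.3, 263.1])]
dish [(0.81, [254, 189, 375, 416], [315.9, 311.8])]
lamp [(0.97, [257, 192, 374, 414], [316.4, 312.4])]
outlet [(0.8, [256, 189, 375, 417], [315.7, 311.2]), (0.67, [294, 284, 303, 288], [298.7, 286.3])]
tray [(0.79, [251, 185, 377, 417], [315.8, 311.6])]
gate [(0.66, [315, 292, 374, 315], [352.5, 305.8])]
gate_tab [(0.65, [314, 292, 377, 314], [350.6, 304.8]), (0.44, [427, 206, 483, 267], [458.7, 231.3])]
rod_handle [(0.98, [427, 204, 485, 268], [459.2, 231.4]), (0.61, [383, 200, 414, 240], [397.5, 227.0])]
rod_knob [(0.93, [427, 205, 481, 270], [459.8, 230.5]), (0.59, [383, 202, 415, 242], [398.9, 225.8]), 
[... 1296 characters left out ...]
20, 272, 254], [243.5, 236.7])]
gate_tab [(0.74, [321, 197, 358, 224], [337.8, 210.1])]
rod_handle [(0.79, [205, 285, 260, 328], [233.4, 303.2]), (0.66, [204, 213, 251, 239], [215.9, 227.1]), (0.3, [318, 153, 397, 266], [359.8, 213.8])]
rod_knob [(0.86, [207, 280, 255, 326], [234.7, 301.9]), (0.58, [203, 212, 249, 237], [219.8, 228.7])]
rod [(0.78, [203, 216, 253, 239], [218.1, 228.0]), (0.77, [206, 283, 257, 325], [235.3, 301.6])]
rest [(0.92, [217, 219, 271, 257], [243.8, 236.5])]
spool [(0.9, [265, 151, 288, 172], [273.6, 162.7]), (0.49, [217, 218, 268, 257], [244.0, 236.5])]
flux [(0.51, [441, 223, 456, 247], [445.9, 236.8])]
cutters []
bead0 [(0.3, [322, 152, 402, 262], [360.5, 213.3])]
```

```bash
python3 - <<'E'
import cv2
a=cv2.imread("pics/scene0.png")[180:420,160:500]; cv2.imwrite("pics/s0c.png",cv2.resize(a,(800,565),interpolation=cv2.INTER_CUBIC))
a=cv2.imread("pics/top0.png")[140:340,190:460]; cv2.imwrite("pics/t0c.png",cv2.resize(a,(800,592),interpolation=cv2.INTER_CUBIC))
E
```

```text
(no output)
```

View pics/s0c.png

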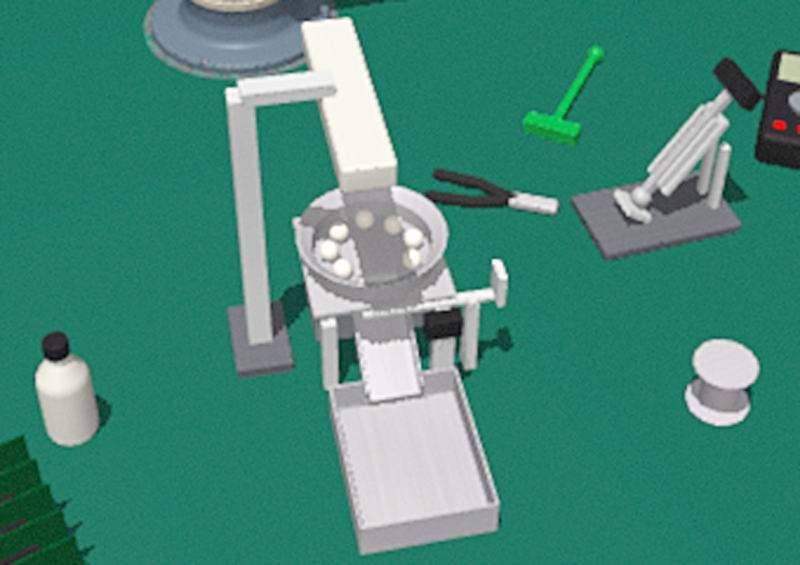

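View pics/t0c.png

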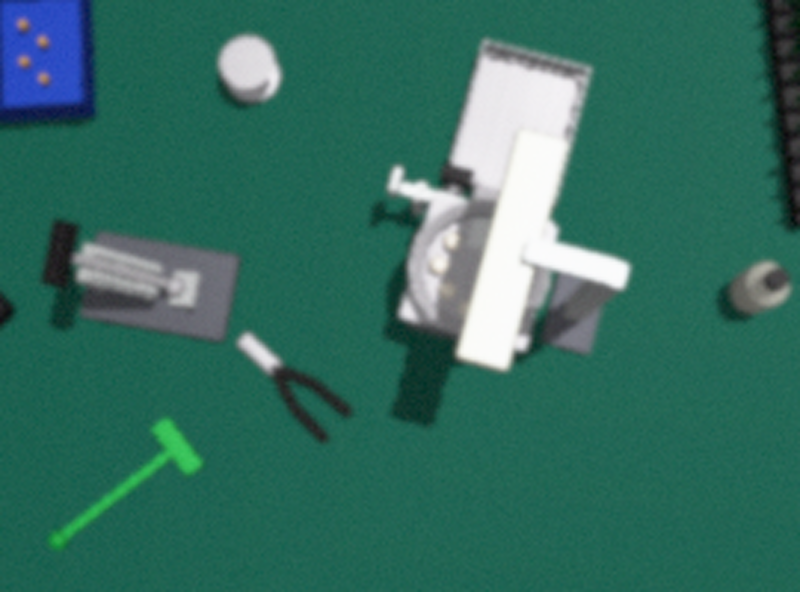

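The pictures show the feeder (dish at scene ~(318,282), lamp bar above it) and the gate tab at scene ~(372,298) / top ~(324,200). The steel rod lies in its rest with the handle at scene ~(473,216) / top ~(211,225). The green rod lying on the table is a decoy.

```bash
cat >> h.py <<'E'
def T2(p,l):
    c,s=np.cos(p[2]),np.sin(p[2]); l=np.asarray(l,float)
    return np.array([p[0]+c*l[0]-s*l[1],p[1]+s*l[0]+c*l[1],l[2]])
E
cat > fit.py <<'E'
from h import *
from scipy.optimize import least_squares
np.set_printoptions(precision=4,suppress=True)
S=lambda x,y:np.array([x*340/800+160-.3,y*240/565+180-.3]); U=lambda x,y:np.array([x*270/800+190-.3,y*200/592+140-.3])
obs=[("top",U(520,130),(-.022,.1,.28)),("top",U(568,141),(.022,.1,.28)),("top",U(508,371),(.022,-.1,.28)),("top",U(457,359),(-.022,-.1,.28)),
("scene",S(303,25),(.022,-.1,.28)),("scene",S(352,18),(-.022,-.1,.28)),("scene",S(397,163),(-.022,.1,.28)),("scene",S(343,170),(.022,.1,.28))]
f=lambda p:np.concatenate([proj(c,T2(p,l))-u for c,u,l in obs])
r=least_squares(f,[.5,-.1,-1.75]); F=r.x; print("feeder",F,r.fun.reshape(-1,2).round(1).tolist())
# handle blob
im={c:cv2.imread(f"pics/{c}0.png") for c in("scene","top")}
def dark(c,x0,y0,x1,y1):
    m=im[c][y0:y1,x0:x1].max(2)<60; n,l,s,ce=cv2.connectedComponentsWithStats(m.astype(np.uint8)); k=1+np.argmax(s[1:,4]); print(c,s[k]+np.array([x0,y0,0,0,0])); return ce[k]+[x0,y0]
hs=dark("scene",460,200,486,232);ht=dark("top",200,210,219,240)
print(hs,ht,"handle tri",tri([("scene",hs),("top",ht)]))
kn=[("scene",S(640,196)),("top",U(182,290))]; print("knob tri",tri(kn))
s,c=np.sin(np.radians(35)),np.cos(np.radians(35))
ob=[("scene",hs,(-.15*s,0,.034+.15*c)),("top",ht,(-.15*s,0,.034+.15*c))]+[(a,b,(0,0,.034)) for a,b in kn]
f=lambda p:np.concatenate([proj(c,T2(p,l))-u for c,u,l in ob])
r=least_squares(f,[.4,.2,-1.5]); Q=r.x; print("rest",Q,r.fun.reshape(-1,2).round(1).tolist())
t=tri([("scene",S(500,263)),("top",U(396,180))]); print("tab top",t); d=t[:2]-F[:2]; a=F[2]
print("tab in feeder",np.cos(a)*d[0]+np.sin(a)*d[1],-np.sin(a)*d[0]+np.cos(a)*d[1])
# overlay
big={"scene":cv2.resize(im["scene"][190:350,285:495],None,fx=3.8,fy=3.8,interpolation=cv2.INTER_CUBIC)}
def pl(pose,pts,col):
    q=np.array([(proj("scene",T2(pose,p))-[285,190]+.5)*3.8 for p in pts]).astype(int); cv2.polylines(big["scene"],[q],True,col,1)
th=np.linspace(0,6.28,60)
pl(F,[(.067*np.cos(t),.067*np.sin(t),.118) for t in th],(0,0,255)); pl(F,[(.053*np.cos(t),.053*np.sin(t),.09) for t in th],(255,0,0))
pl(F,[(x,y,.28) for x,y in((-.022,-.1),(.022,-.1),(.022,.1),(-.022,.1))],(0,0,255))
for zz in(.01,-.01): pl(Q,[(-(.15+zz)*s+a*c,b,.034+(.15+zz)*c+a*s) for a,b in((-.008,-.03),(.008,-.03),(.008,.03),(-.008,.03))],(0,0,255))
pl(Q,[(0,0,.034),(-.15*s,0,.034+.15*c)],(255,0,255))
cv2.imwrite("pics/ov0.png",big["scene"])
E
python3 fit.py
```

```text
feeder [ 0.5162 -0.0859 -1.817 ] [[-1.1, -1.8], [-0.0, -1.0], [-0.6, -0.6], [-0.9, -1.3], [-1.5, -2.1], [-0.7, -1.5], [0.3, -0.5], [-1.5, -0.3]]
scene [463 205  23  27 235]
top [205 215  12  25 206]
[473.9745 216.2383] [210.3204 226.9126] handle tri [0.5177 0.3239 0.1496]
knob tri [0.505  0.2321 0.0328]
rest [ 0.5058  0.2346 -1.7386] [[-1.7, -1.3], [0.1, -1.9], [-0.8, -0.3], [-2.2, -1.1]]
tab top [0.6034 0.0152 0.1175]
tab in feeder -0.1192990549785132 0.05988698200029526
```

View pics/ov0.png

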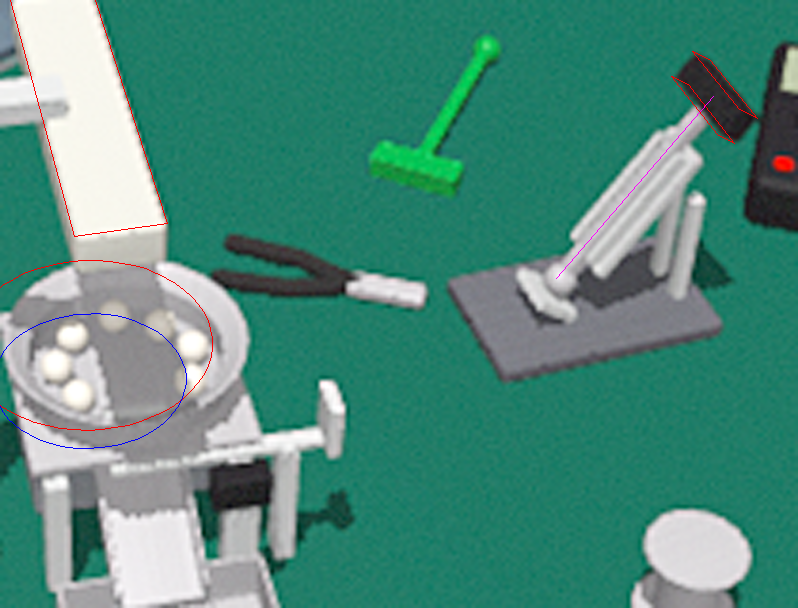

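The lamp overlay fits. The dish sits about 18 mm further towards feeder -x than the lamp centre, and the rod overlay is 1–2 px off. I'll refit both using silhouette extremes.

```bash
cat > fit2.py <<'E'
from h import *
from scipy.optimize import least_squares
import itertools
np.set_printoptions(precision=4,suppress=True)
s,c=np.sin(np.radians(35)),np.cos(np.radians(35))
O=lambda x,y:np.array([x/3.8+285-.37,y/3.8+190-.37]); 
box=[(-(.15+z)*s+a*c,b,.034+(.15+z)*c+a*s) for a,b,z in itertools.product((-.008,.008),(-.03,.03),(-.01,.01))]
def ext(cam,p,pts):
    q=np.array([proj(cam,T2(p,l)) for l in pts]); return np.r_[q.min(0),q.max(0)]
def f(p): return np.r_[ext("scene",p,box)-np.r_[O(674,52),O(763,141)],ext("top",p,box)-np.array([204.5,214.5,216.5,239.5]),proj("scene",T2(p,(0,0,.034)))-O(562,282),proj("top",T2(p,(0,0,.034)))-[251.1,237.7]]
r=least_squares(f,[.5,.23,-1.7],loss="soft_l1"); Q=r.x; print("rest",Q,f(Q).round(1)); print("handle",T2(Q,(-.15*s,0,.157)))
th=np.linspace(0,6.28,200); rim=[(.067*np.cos(t),.067*np.sin(t),.118) for t in th]
def g(p):
    e=ext("scene",np.r_[p,0],rim);t=ext("top",np.r_[p,0],rim)
    return np.array([e[0]-(294.5*.425+159.7),e[2]-(448*.425+159.7),e[1]-(187*.425+179.7),t[0]-(403.5*.3375+189.7)])
r=least_squares(g,[.52,-.07]); D=np.r_[r.x,-1.81]; print("dish",D,g(r.x))
tab=np.array([.6034,.0152]);d=tab-D[:2];a=D[2]; print("tab in dish",np.cos(a)*d[0]+np.sin(a)*d[1],-np.sin(a)*d[0]+np.cos(a)*d[1])
E
python3 fit2.py
```

```text
rest [ 0.5094  0.2351 -1.6801] [-1.3 -0.7 -1.1 -0.1 -1.2 -0.5 -0.1 -2.4 -0.6 -0.3 -2.3 -2.3]
handle [0.5187 0.3206 0.157 ]Traceback (most recent call last):
  File "fit2.py", line 16, in <module>
    r=least_squares(g,[.52,-.07]); D=np.r_[r.x,-1.81]; print("dish",D,g(r.x))
    return func(*args, **kwargs)
    result = trf(vector_fun.fun, vector_fun.jac, x0, f0, J0, lb, ub, ftol, xtol,
                 gtol, max_nfev, x_scale, loss_function, tr_solver,
                 tr_options.copy(), verbose, callback=callback_wrapped)
    return trf_no_bounds(
        fun, jac, x0, f0, J0, ftol, xtol, gtol, max_nfev, x_scale,
        loss_function, tr_solver, tr_options, verbose, callback=callback)
    J = jac(x)
    self._update_jac()
    ~~~~~~~~~~~~~~~~^^
    self.J = self.jac_wrapped(xp_copy(self.x), f0=self.f)
             ~~~~~~~~~~~~~~~~^^^^^^^^^^^^^^^^^^^^^^^^^^^^
    J, dct = approx_derivative(
             ~~~~~~~~~~~~~~~~~^
        self.fun,
        ^^^^^^^^^
    ...<2 lines>...
        **self.finite_diff_options,
        ^^^^^^^^^^^^^^^^^^^^^^^^^^^
    )
    ^
    J, _nfev = _dense_di
[... 485 characters left out ...]
.atleast_1d(self.fun(x))
                         ~~~~~~~~^^^
    return self.f(x, *self.args, **self.kwargs)
           ~~~~~~^^^^^^^^^^^^^^^^^^^^^^^^^^^^^^
  File "fit2.py", line 14, in g
    e=ext("scene",np.r_[p,0],rim);t=ext("top",np.r_[p,0],rim)
  File "fit2.py", line 9, in ext
    q=np.array([proj(cam,T2(p,l)) for l in pts]); return np.r_[q.min(0),q.max(0)]
                ~~~~^^^^^^^^^^^^^
  File "h.py", line 11, in proj
    K,T=cal(c); q=K@(T[:3,:3].T@(np.asarray(X,float)-T[:3,3])); return q[:2]/q[2]
        ~~~^^^
  File "h.py", line 5, in cal
    d=viewer.get_calibration(c); return np.array(d["camera_matrix"]),np.array(d["T"])
ValueError: time passes only in moves, steps and waits
```

```bash
cat > edit.py <<'E'
s=open("h.py").read()
s=s.replace('''def cal(c):
    d=viewer.get_calibration(c); return''','''import functools
@functools.cache
def cal(c):
    d=viewer.get_calibration(c); return''')
open("h.py","w").write(s)
E
python3 edit.py; python3 fit2.py 2>&1 | tail -5
```

```text
rest [ 0.5094  0.2351 -1.6801] [-1.3 -0.7 -1.1 -0.1 -1.2 -0.5 -0.1 -2.4 -0.6 -0.3 -2.3 -2.3]
handle [0.5187 0.3206 0.157 ]
dish [ 0.5259 -0.0672 -1.81  ] [ 0.6002  0.5752 -0.9251  1.793 ]
tab in dish -0.09841438068277114 0.05578909167599824
```

Call:
{"name": "carry_out", "arguments": {"series": [{"slide":[0,0,0],"turn":-0.083,"hand":1},{"slide":[-0.237,-0.207,0],"turn":0,"hand":1},{"slide":[-0.237,-0.207,0],"turn":0,"hand":1},{"slide":[-0.237,-0.207,0],"turn":0,"hand":1},{"slide":[-0.237,-0.207,0],"turn":0,"hand":1},{"slide":[-0.237,-0.207,0],"turn":0,"hand":1},{"slide":[-0.237,-0.207,0],"turn":0,"hand":1},{"slide":[-0.237,-0.207,0],"turn":0,"hand":1}], "squeeze": 100}}

```text
clock: 2.4
tool_pos: [0.435, 0.3576, 0.3042]
tcp_rot: [0.375, 3.119, 0.001]
wrist_force: [1.5, 0.1, -0.3]
finger_gap: 0.0002
gripper_force: 0.0
```

Call:
{"name": "carry_out", "arguments": {"series": [{"slide":[-0.237,-0.207,0],"turn":0,"hand":1},{"slide":[-0.237,-0.207,0],"turn":0,"hand":1},{"slide":[-0.237,-0.207,0],"turn":0,"hand":1},{"slide":[-0.237,-0.207,0],"turn":0,"hand":1},{"slide":[-0.237,-0.207,0],"turn":0,"hand":1},{"slide":[-0.237,-0.207,0],"turn":0,"hand":1},{"slide":[0,0,0.2],"turn":0,"hand":1},{"slide":[0,0,0],"turn":0,"hand":1}]}}

```text
clock: 3.2
tool_pos: [0.5959, 0.1256, 0.2705]
tcp_rot: [-0.379, -3.112, 0.004]
wrist_force: [-1.5, 0.6, -0.2]
finger_gap: 0.0002
gripper_force: 0.0
```

```bash
cat >> h.py <<'E'
def go(target,yaw=None):
    """units to go to a TCP target; yaw = wanted world angle of tool y (deg)"""
    o=sensors.get_obs(); M=R.from_rotvec(o["tcp_rot"]).as_matrix(); p=np.array(o["tool_pos"])
    print("t",round(o["clock"],2),"p",p.round(4),"yaw_y",np.degrees(np.arctan2(M[1,1],M[0,1])).round(2),"tilt",M[:,2].round(3),"F",np.round(o["wrist_force"],1),"gap",round(o["finger_gap"],4),"gf",round(float(np.max(o["gripper_force"])),1))
    if target is not None: print("units",(M.T@(np.array(target)-p)/.15).round(3))
E
python3 - <<'E'
from h import *
go((.617,.064,.168))
E
```

```text
t 3.2 p [0.5959 0.1256 0.2705] yaw_y 76.1 tilt [-0.007 -0.002 -1.   ] F [-1.5  0.6 -0.2] gap 0.0002 gf 0.0
units [-0.24  -0.363  0.683]
```

Call:
{"name": "carry_out", "arguments": {"series": [{"slide":[-0.12,-0.18,0.08],"turn":0,"hand":1},{"slide":[-0.12,-0.18,0.12],"turn":0,"hand":1},{"slide":[0,0,0.2],"turn":0,"hand":1},{"slide":[0,0,0.2],"turn":0,"hand":1},{"slide":[0,0,0.083],"turn":0,"hand":1},{"slide":[0,0,0],"turn":0,"hand":1},{"slide":[0,0,0],"turn":0,"hand":1},{"slide":[0,0,0],"turn":0,"hand":1}]}}

```text
clock: 4.0
tool_pos: [0.6203, 0.0674, 0.1733]
tcp_rot: [0.374, 3.116, 0.002]
wrist_force: [-0.6, 0.8, 0.2]
finger_gap: 0.0002
gripper_force: 0.0
```

```bash
python3 - <<'E'
from h import *
go((.614,.059,.168))
a=viewer.capture("scene")[210:350,270:470]; b=viewer.capture("top")[150:270,280:420]
a=cv2.resize(a,(800,560),interpolation=cv2.INTER_CUBIC)
cv2.imwrite("pics/g1.png",a)
K=cal("scene")
print([ (proj("scene",X)-[270,210])*4 for X in((.614,.059,.095),(.6034,.0152,.1175))])
E
```

```text
t 4.0 p [0.6203 0.0674 0.1733] yaw_y 76.33 tilt [ 0.003  0.001 -1.   ] F [-0.6  0.8  0.2] gap 0.0002 gf 0.0
units [ 0.028 -0.064  0.035]
[array([487.81642456, 344.69927822]), array([405.6042444 , 325.94074867])]
```

View pics/g1.png

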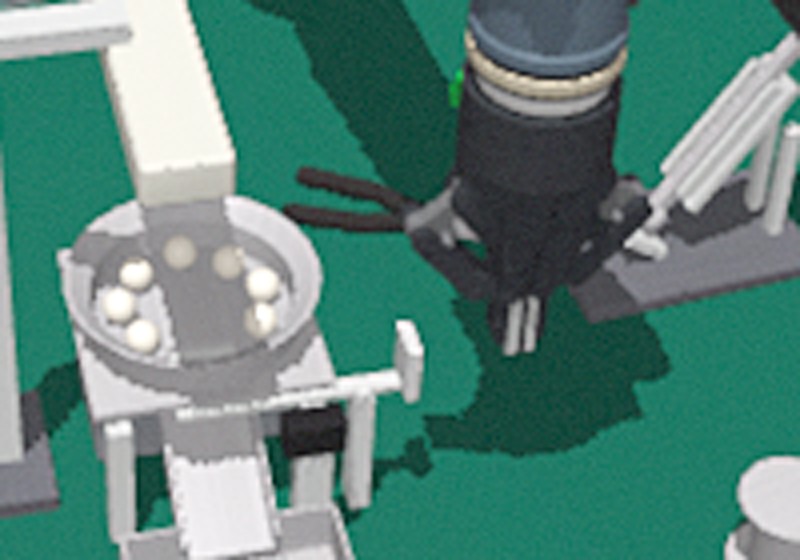

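The closed fingertips are at crop (518,350) and the tab face is at (423,360), about 41 mm apart. The fingertips are a few mm towards +y, so I'll correct that and push.

Call:
{"name": "carry_out", "arguments": {"series": [{"slide":[0.028,-0.08,0.05],"turn":0,"hand":1},{"slide":[0,-0.12,0],"turn":0,"hand":1},{"slide":[0,-0.04,0],"turn":0,"hand":1},{"slide":[0,-0.02,0],"turn":0,"hand":1},{"slide":[0,-0.02,0],"turn":0,"hand":1},{"slide":[0,-0.02,0],"turn":0,"hand":1},{"slide":[0,-0.02,0],"turn":0,"hand":1},{"slide":[0,-0.02,0],"turn":0,"hand":1}]}}

```text
clock: 4.9
tool_pos: [0.6031, 0.0185, 0.1639]
tcp_rot: [-0.374, -3.119, -0.001]
wrist_force: [-0.3, 2.2, 0.6]
finger_gap: 0.0001
gripper_force: 1.0
```

Call:
{"name": "carry_out", "arguments": {"series": [{"slide":[0,-0.02,0],"turn":0,"hand":1},{"slide":[0,-0.02,0],"turn":0,"hand":1},{"slide":[0,-0.02,0],"turn":0,"hand":1},{"slide":[0,-0.02,0],"turn":0,"hand":1},{"slide":[0,-0.02,0],"turn":0,"hand":1},{"slide":[0,-0.02,0],"turn":0,"hand":1},{"slide":[0,0,0],"turn":0,"hand":1},{"slide":[0,0,0],"turn":0,"hand":1}]}}

```text
clock: 5.7
tool_pos: [0.5991, 0.0028, 0.164]
tcp_rot: [0.372, 3.119, 0.004]
wrist_force: [-0.1, 6.7, -0.3]
finger_gap: -0.0001
gripper_force: 2.6
```

Call:
{"name": "carry_out", "arguments": {"series": [{"slide":[0,-0.015,0],"turn":0,"hand":1},{"slide":[0,-0.015,0],"turn":0,"hand":1},{"slide":[0,-0.015,0],"turn":0,"hand":1},{"slide":[0,-0.015,0],"turn":0,"hand":1},{"slide":[0,-0.015,0],"turn":0,"hand":1},{"slide":[0,0,0],"turn":0,"hand":1},{"slide":[0,0,0],"turn":0,"hand":1},{"slide":[0,0,0],"turn":0,"hand":1}]}}

```text
clock: 6.5
tool_pos: [0.5966, -0.0079, 0.164]
tcp_rot: [0.373, 3.119, 0.005]
wrist_force: [-1.1, 8.8, -0.5]
finger_gap: -0.0002
gripper_force: 3.8
```

Call:
{"name": "carry_out", "arguments": {"series": [{"slide":[0,-0.015,0],"turn":0,"hand":1},{"slide":[0,-0.015,0],"turn":0,"hand":1},{"slide":[0,-0.01,0],"turn":0,"hand":1},{"slide":[0,0,0],"turn":0,"hand":1},{"slide":[0,0,0],"turn":0,"hand":1},{"slide":[0,0,0],"turn":0,"hand":1},{"slide":[0,0,0],"turn":0,"hand":1},{"slide":[0,0,0],"turn":0,"hand":1}]}}

```text
clock: 7.3
tool_pos: [0.5964, -0.0086, 0.1642]
tcp_rot: [0.367, 3.117, 0.015]
wrist_force: [2.1, 16.3, -2.6]
finger_gap: -0.0001
gripper_force: 8.4
```

Call:
{"name": "carry_out", "arguments": {"series": [{"slide":[0,0.05,0],"turn":0,"hand":1},{"slide":[0,0.2,0],"turn":0,"hand":1},{"slide":[0,0.25,0],"turn":0,"hand":1},{"slide":[0,0.1,-0.2],"turn":0,"hand":1},{"slide":[0,0,-0.3],"turn":0,"hand":1},{"slide":[0,0,0],"turn":0,"hand":1},{"slide":[0,0,0],"turn":0,"hand":1},{"slide":[0,0,0],"turn":0,"hand":1}]}}

```text
clock: 8.1
tool_pos: [0.6158, 0.0698, 0.2382]
tcp_rot: [-0.378, -3.118, 0.002]
wrist_force: [-0.1, -0.1, -0.5]
finger_gap: -0.0001
gripper_force: 0.0
```

```bash
python3 - <<'E'
from h import *
go((.5187,.3206,.30))
a=viewer.capture("scene")[210:350,270:470]
cv2.imwrite("pics/g2.png",cv2.resize(a,(800,560),interpolation=cv2.INTER_CUBIC))
E
```

```text
t 8.1 p [0.6158 0.0698 0.2382] yaw_y 76.19 tilt [-0.001 -0.001 -1.   ] F [-0.1 -0.1 -0.5] gap -0.0001 gf 0.0
units [ 1.028  1.468 -0.414]
```

View pics/g2.png

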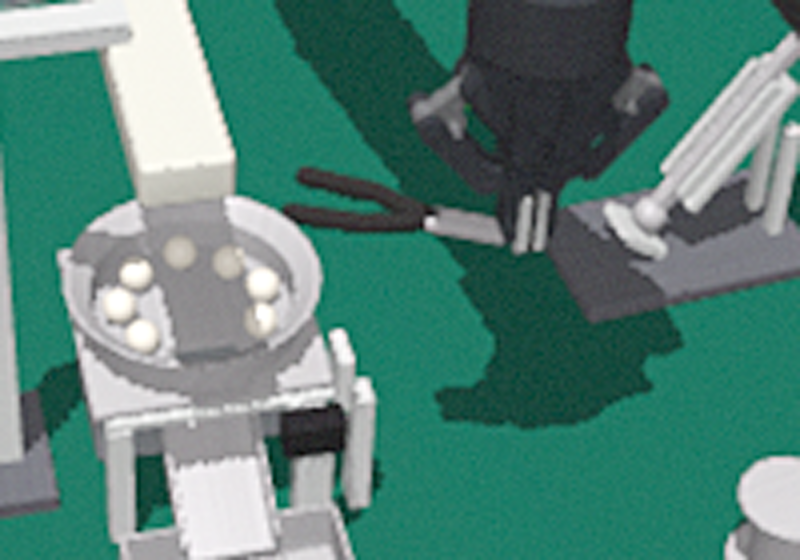

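The gate tab has moved from crop x 408 to 342 (about 36 mm) and stays there, so it is held in the detent. Next I'll use the visible fingertips to correct the scene camera's bias.

```bash
cat > fit3.py <<'E'
exec(open("fit2.py").read().split("def f(p)")[0])
G=lambda x,y:np.array([x/4+270-.375,y/4+210-.375])
b=[G(520,352)-proj("scene",(.6203,.0674,.1003)),G(531,250)-proj("scene",(.6158,.0698,.1652))]
print("bias",b); b=np.mean(b,0)
def f(p): return np.r_[ext("scene",p,box)-np.r_[O(674,52),O(763,141)]+np.r_[b,b],proj("scene",T2(p,(0,0,.034)))-O(562,282)+b]
r=least_squares(f,[.5,.23,-1.7]); Q=r.x; print("rest",Q,f(Q).round(1)); print("handle",T2(Q,(-.15*s,0,.157)))
th=np.linspace(0,6.28,200); rim=[(.067*np.cos(t),.067*np.sin(t),.118) for t in th]
def g(p):
    e=ext("scene",np.r_[p,0],rim)-np.r_[O(5,262),O(248,430)]+np.r_[b,b]
    return e[:3]
r=least_squares(g,[.52,-.07]); print("dish",r.x,g(r.x))
E
python3 fit3.py
```

```text
bias [array([2.3779, 2.5881]), array([2.6313, 2.279 ])]
rest [ 0.501   0.2365 -1.6913] [-0.1 -0.1 -0.3  0.3  0.4 -0.2]
handle [0.5113 0.3219 0.157 ]
dish [ 0.5171 -0.0691] [-0.4921 -0.0676  0.4958]
```

Call:
{"name": "carry_out", "arguments": {"series": [{"slide":[0,0,-0.1],"turn":0.0923,"hand":-1},{"slide":[0,0,-0.1],"turn":0.0923,"hand":-1},{"slide":[0,0,-0.1],"turn":0.0923,"hand":-1},{"slide":[0,0,-0.1],"turn":0.0923,"hand":-1},{"slide":[0,0,0],"turn":0.0923,"hand":-1},{"slide":[0,0,0],"turn":0.0923,"hand":-1},{"slide":[0,0,0],"turn":0.0923,"hand":-1},{"slide":[0,0,0],"turn":0.0923,"hand":-1}]}}

```text
clock: 8.95
tool_pos: [0.6157, 0.0706, 0.2975]
tcp_rot: [-2.031, -2.396, 0.004]
wrist_force: [0.3, -0.2, 0.5]
finger_gap: 0.0856
gripper_force: 0.0
```

Call:
{"name": "carry_out", "arguments": {"series": [{"slide":[0,0,0],"turn":0.0923,"hand":-1},{"slide":[0,0,0],"turn":0.0923,"hand":-1},{"slide":[0.2645,-0.144,0],"turn":0,"hand":-1},{"slide":[0.2645,-0.144,0],"turn":0,"hand":-1},{"slide":[0.2645,-0.144,0],"turn":0,"hand":-1},{"slide":[0.2645,-0.144,0],"turn":0,"hand":-1},{"slide":[0.2645,-0.144,0],"turn":0,"hand":-1},{"slide":[0.2645,-0.144,0],"turn":0,"hand":-1}]}}

```text
clock: 9.75
tool_pos: [0.5146, 0.3238, 0.2977]
tcp_rot: [2.35, 2.085, -0.003]
wrist_force: [0.1, 0.6, -0.1]
finger_gap: 0.0854
gripper_force: 0.0
```

```bash
python3 - <<'E'
from h import *
go((.516,.322,.245))
E
```

```text
t 9.75 p [0.5146 0.3238 0.2977] yaw_y -6.83 tilt [-0.001 -0.002 -1.   ] F [ 0.1  0.6 -0.1] gap 0.0854 gf 0.0
units [-0.01   0.011  0.351]
```

Call:
{"name": "carry_out", "arguments": {"series": [{"slide":[-0.01,0.01,0.2],"turn":0,"hand":-1},{"slide":[0,0,0.2],"turn":0,"hand":-1},{"slide":[0,0,0.1],"turn":0,"hand":-1},{"slide":[0,0,0],"turn":0,"hand":-1},{"slide":[0,0,0],"turn":0,"hand":-1},{"slide":[0,0,0],"turn":0,"hand":-1},{"slide":[0,0,0],"turn":0,"hand":-1},{"slide":[0,0,0],"turn":0,"hand":-1}]}}

```text
clock: 10.55
tool_pos: [0.5173, 0.3214, 0.225]
tcp_rot: [-2.349, -2.086, -0.003]
wrist_force: [0.3, 0.1, 0.1]
finger_gap: 0.0857
gripper_force: 0.0
```

```bash
python3 - <<'E'
from h import *
go((.516,.322,.214))
a=viewer.capture("scene")[160:290,390:520]
cv2.imwrite("pics/r1.png",cv2.resize(a,(600,600),interpolation=cv2.INTER_CUBIC))
E
```

```text
t 10.55 p [0.5173 0.3214 0.225 ] yaw_y -6.8 tilt [ 0.001  0.001 -1.   ] F [0.3 0.1 0.1] gap 0.0857 gf 0.0
units [ 0.003 -0.009  0.073]
```

View pics/r1.png

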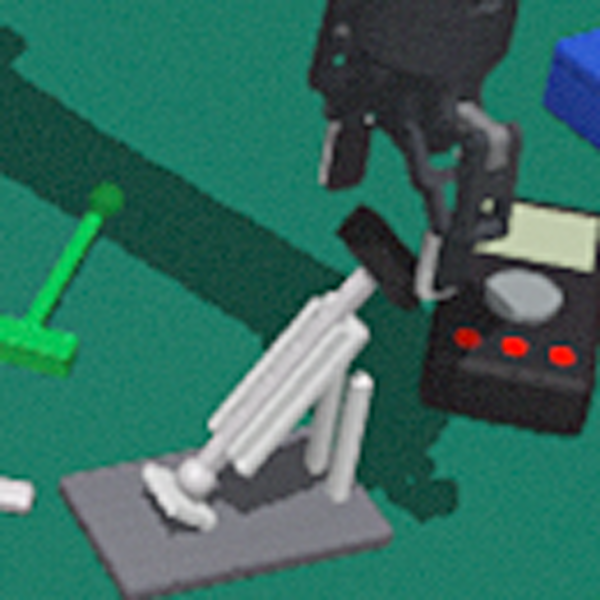

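The handle is between the open fingers: handle centre (379,256), midpoint of the fingertips (385,240) and slightly above it. I'll descend and close.

Call:
{"name": "carry_out", "arguments": {"series": [{"slide":[-0.01,0,0.073],"turn":0,"hand":-1},{"slide":[0,0,0],"turn":0,"hand":-1},{"slide":[0,0,0],"turn":0,"hand":1},{"slide":[0,0,0],"turn":0,"hand":1},{"slide":[0,0,0],"turn":0,"hand":1},{"slide":[0,0,0],"turn":0,"hand":1},{"slide":[0,0,0],"turn":0,"hand":1},{"slide":[0,0,0],"turn":0,"hand":1}], "squeeze": 100}}

```text
clock: 11.4
tool_pos: [0.5171, 0.3199, 0.2137]
tcp_rot: [2.349, 2.086, 0.002]
wrist_force: [-0.3, -0.6, 6.1]
finger_gap: 0.0578
gripper_force: 106.5
```

```bash
python3 - <<'E'
from h import *
go(None)
E
```

```text
t 11.4 p [0.5171 0.3199 0.2137] yaw_y -6.8 tilt [ 0.001  0.001 -1.   ] F [-0.3 -0.6  6.1] gap 0.0578 gf 106.5
```

Call:
{"name": "carry_out", "arguments": {"series": [{"slide":[0,0,-0.05],"turn":0,"hand":1},{"slide":[0,0,-0.15],"turn":0,"hand":1},{"slide":[0,0,-0.2],"turn":0,"hand":1},{"slide":[0,0,-0.2],"turn":0,"hand":1},{"slide":[0,0,-0.2],"turn":0,"hand":1},{"slide":[0,0,0],"turn":0.077,"hand":1},{"slide":[0,0,0],"turn":0,"hand":1},{"slide":[0,0,0],"turn":0,"hand":1}]}}

```text
clock: 12.2
tool_pos: [0.5161, 0.3199, 0.3321]
tcp_rot: [-2.468, -1.943, 0.003]
wrist_force: [-1.0, 0.6, -1.4]
finger_gap: 0.0579
gripper_force: 106.8
```

Call:
{"name": "carry_out", "arguments": {"series": [{"slide":[-0.14,0.08,0],"turn":0,"hand":1},{"slide":[-0.25,0.08,0],"turn":0,"hand":1},{"slide":[-0.25,0.08,0],"turn":0,"hand":1},{"slide":[-0.25,0.08,0],"turn":0,"hand":1},{"slide":[-0.25,0.08,0],"turn":0,"hand":1},{"slide":[-0.25,0.08,0],"turn":0,"hand":1},{"slide":[-0.25,0.08,0],"turn":0,"hand":1},{"slide":[-0.23,0.08,0],"turn":0,"hand":1}]}}

```text
clock: 13.0
tool_pos: [0.5427, 0.0227, 0.332]
tcp_rot: [-2.469, -1.941, 0.003]
wrist_force: [0.8, -0.9, -0.7]
finger_gap: 0.0576
gripper_force: 106.8
```

Call:
{"name": "carry_out", "arguments": {"series": [{"slide":[0,0,0],"turn":0,"hand":1},{"slide":[0,0,0.1],"turn":0,"hand":1},{"slide":[0,0,0],"turn":0,"hand":1},{"slide":[0,0,0],"turn":0,"hand":1},{"slide":[0,0,0],"turn":0,"hand":1},{"slide":[0,0,0],"turn":0,"hand":1},{"slide":[0,0,0],"turn":0,"hand":1},{"slide":[0,0,0],"turn":0,"hand":1}]}}

```text
clock: 13.8
tool_pos: [0.5436, 0.0247, 0.3182]
tcp_rot: [2.47, 1.941, 0.001]
wrist_force: [0.1, -0.3, -1.5]
finger_gap: 0.0577
gripper_force: 107.0
```

```bash
python3 - <<'E'
from h import *
go((.542,.016,.300))
a=viewer.capture("scene")[180:320,250:450]
cv2.imwrite("pics/d1.png",cv2.resize(a,(800,560),interpolation=cv2.INTER_CUBIC))
E
```

```text
t 13.8 p [0.5436 0.0247 0.3182] yaw_y -13.7 tilt [ 0.  0. -1.] F [ 0.1 -0.3 -1.5] gap 0.0577 gf 107.0
units [-0.059  0.004  0.121]
```

View pics/d1.png

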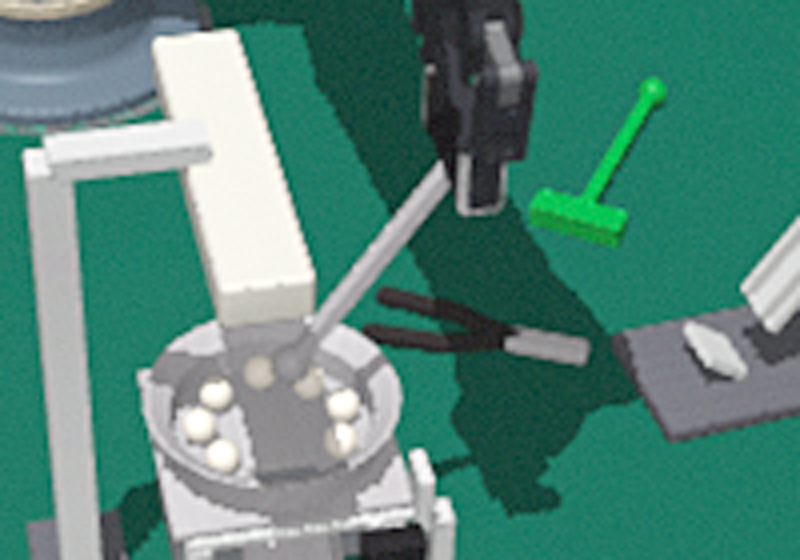

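The knob hangs at crop (291,362), above the dish, whose rim centre is near (273,405). All seven beads lie in the ring. I'll use them as a second estimate of the dish centre.

```bash
python3 - <<'E'
from h import *
from scipy.optimize import least_squares
C=lambda x,y:(x/4+250-.375,y/4+180-.375)
B=np.array([atz("scene",C(*p),.099)[:2] for p in((259,372),(309,380),(343,405),(341,438),(222,455),(199,425),(215,392))])
for rr in(None,.038):
    f=lambda p:np.hypot(*(B-p[:2]).T)-(p[2] if rr is None else rr)
    r=least_squares(f,[.52,-.07,.038]); print(r.x,(f(r.x)*1e3).round(1))
k=atz("scene",C(291,362),.1385); print("knob",k, "offset tcp-knob",np.array([.5436,.0247])-k[:2])
d=least_squares(lambda p:np.hypot(*(B-p).T)-.038,[.52,-.07]).x
a=-1.81; v=B-d; print("bead angles", np.degrees(np.arctan2(-np.sin(a)*v[:,0]+np.cos(a)*v[:,1],np.cos(a)*v[:,0]+np.sin(a)*v[:,1])).round(0))
E
```

```text
[ 0.521105   -0.06571006  0.03756611] [ 0.4 -1.4  0.9  0.2 -1.   1.  -0. ]
[ 0.52135755 -0.06577075  0.038     ] [ 0.2 -1.6  0.5 -0.4 -1.6  0.6 -0.3]
knob [ 0.52384352 -0.0565573   0.1385    ] offset tcp-knob [0.01975648 0.0812573 ]
bead angles [ -90. -133. -174.  148.   33.   -7.  -47.]
```

Call:
{"name": "carry_out", "arguments": {"series": [{"slide":[-0.064,0.018,0],"turn":0,"hand":1},{"slide":[0,0,0],"turn":0,"hand":1},{"slide":[0,0,0.1],"turn":0,"hand":1},{"slide":[0,0,0.08],"turn":0,"hand":1},{"slide":[0,0,0.04],"turn":0,"hand":1},{"slide":[0,0,0],"turn":0,"hand":1},{"slide":[0,0,0],"turn":0,"hand":1},{"slide":[0,0,0],"turn":0,"hand":1}]}}

```text
clock: 14.65
tool_pos: [0.5442, 0.0146, 0.2855]
tcp_rot: [2.47, 1.94, 0.001]
wrist_force: [-0.1, -0.3, -1.7]
finger_gap: 0.0578
gripper_force: 107.0
```

```bash
python3 - <<'E'
from h import *
go((.544,.0147,.285))
a=viewer.capture("scene")[180:320,250:450]
cv2.imwrite("pics/d2.png",cv2.resize(a[60:,20:120],(800,640),interpolation=cv2.INTER_CUBIC)[:600])
E
```

```text
t 14.65 p [0.5442 0.0146 0.2855] yaw_y -13.72 tilt [ 0.001  0.    -1.   ] F [-0.1 -0.3 -1.7] gap 0.0578 gf 107.0
units [ 0.    -0.001  0.003]
```

View pics/d2.png

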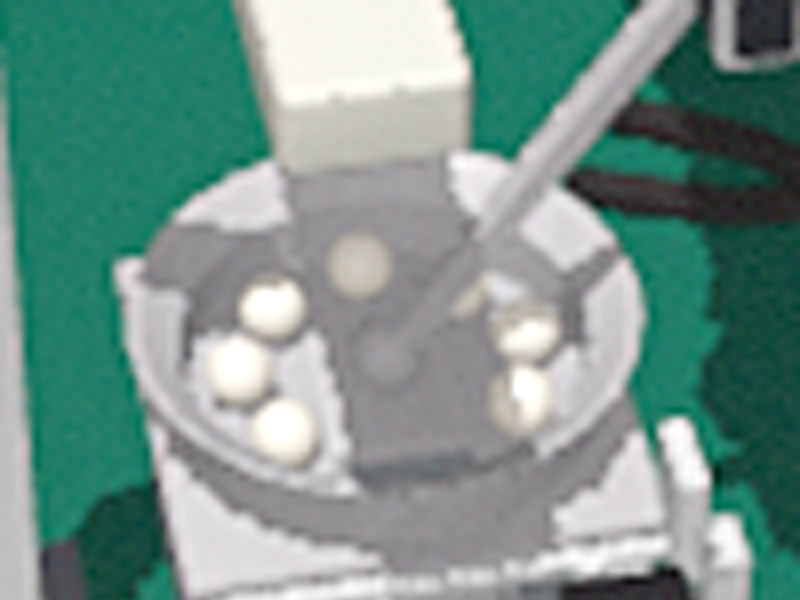

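The knob is now in the dish near the centre, at (385,352), with the beads around it. I'll go out over the outlet gap and sweep clockwise.

Call:
{"name": "carry_out", "arguments": {"series": [{"slide":[0,0.1,0.02],"turn":0,"hand":1},{"slide":[0,0.127,0],"turn":0,"hand":1},{"slide":[-0.0587,-0.0077,0],"turn":0,"hand":1},{"slide":[-0.0547,-0.0227,0],"turn":0,"hand":1},{"slide":[-0.047,-0.036,0],"turn":0,"hand":1},{"slide":[-0.036,-0.047,0],"turn":0,"hand":1},{"slide":[-0.0227,-0.0547,0],"turn":0,"hand":1},{"slide":[-0.0077,-0.0587,0],"turn":0,"hand":1}]}}

```text
clock: 15.5
tool_pos: [0.5368, -0.016, 0.2833]
tcp_rot: [-2.47, -1.942, -0.012]
wrist_force: [3.4, 7.7, 1.7]
finger_gap: 0.0581
gripper_force: 107.5
```

Call:
{"name": "carry_out", "arguments": {"series": [{"slide":[0.0077,-0.0587,0],"turn":0,"hand":1},{"slide":[0.0227,-0.0547,0],"turn":0,"hand":1},{"slide":[0.036,-0.047,0],"turn":0,"hand":1},{"slide":[0.047,-0.036,0],"turn":0,"hand":1},{"slide":[0.0547,-0.0227,0],"turn":0,"hand":1},{"slide":[0.0587,-0.0077,0],"turn":0,"hand":1},{"slide":[0.0587,0.0077,0],"turn":0,"hand":1},{"slide":[0.0547,0.0227,0],"turn":0,"hand":1}]}}

```text
clock: 16.3
tool_pos: [0.5199, 0.0364, 0.2825]
tcp_rot: [2.466, 1.938, -0.001]
wrist_force: [3.4, -3.5, 0.1]
finger_gap: 0.0578
gripper_force: 107.7
```

```bash
cat > look.py <<'E'
from h import *
import sys
go(None)
im=viewer.capture("scene"); cv2.imwrite("pics/%s.png"%sys.argv[1],im)
a=-1.81; D=np.array([.5214,-.0658])
L=finder.regions_of("scene","bead0")
for d in L:
    u=cen(d["mask"]); row=[round(float(d["score"]),2),u.round(0).tolist()]
    for z in(.099,.015):
        v=atz("scene",u,z)[:2]-D; row.append((1e3*np.array([np.cos(a)*v[0]+np.sin(a)*v[1],-np.sin(a)*v[0]+np.cos(a)*v[1]])).round(0).tolist())
    print(row)
E
python3 look.py st1
```

```text
t 16.3 p [0.5199 0.0364 0.2825] yaw_y -13.67 tilt [ 0.002 -0.004 -1.   ] F [ 3.4 -3.5  0.1] gap 0.0578 gf 107.7
[0.64, [308.0, 273.0], [13.0, -41.0], [-3.0, -131.0]]
[0.59, [341.0, 248.0], [-75.0, -105.0], [-99.0, -202.0]]
[0.56, [334.0, 282.0], [-36.0, -3.0], [-56.0, -89.0]]
```

Call:
{"name": "carry_out", "arguments": {"series": [{"slide":[0.047,0.036,0],"turn":0,"hand":1},{"slide":[0.036,0.047,0],"turn":0,"hand":1},{"slide":[0.0227,0.0547,0],"turn":0,"hand":1},{"slide":[0.0077,0.0587,0],"turn":0,"hand":1},{"slide":[-0.0077,0.0587,0],"turn":0,"hand":1},{"slide":[-0.0227,0.0547,0],"turn":0,"hand":1},{"slide":[-0.036,0.047,0],"turn":0,"hand":1},{"slide":[-0.047,0.036,0],"turn":0,"hand":1}]}}

```text
clock: 17.2
tool_pos: [0.5718, 0.0244, 0.2792]
tcp_rot: [-2.464, -1.928, 0.019]
wrist_force: [-9.4, -1.5, 0.3]
finger_gap: 0.0578
gripper_force: 108.2
```

Call:
{"name": "carry_out", "arguments": {"series": [{"slide":[-0.0547,0.0227,0],"turn":0,"hand":1},{"slide":[-0.0587,0.0077,0],"turn":0,"hand":1},{"slide":[0,0,0],"turn":0,"hand":1},{"slide":[0,0,0],"turn":0,"hand":1},{"slide":[0,0,0],"turn":0,"hand":1},{"slide":[0,0,0],"turn":0,"hand":1},{"slide":[0,0,0],"turn":0,"hand":1},{"slide":[0,0,0],"turn":0,"hand":1}]}}

```text
clock: 18.0
tool_pos: [0.577, 0.0069, 0.282]
tcp_rot: [-2.47, -1.941, -0.001]
wrist_force: [0.2, 0.0, -0.8]
finger_gap: 0.0576
gripper_force: 108.0
```

```bash
python3 look.py st2; python3 -c "
import cv2
a=cv2.imread('pics/st2.png')[230:420,250:400]; b=cv2.imread('pics/st1.png')[230:330,250:400]
import numpy as np
b=cv2.resize(b,None,fx=3,fy=3,interpolation=2);a=cv2.resize(a,None,fx=3,fy=3,interpolation=2);a=a[:570];b=np.vstack([b,0*a[:len(a)-len(b)]])
cv2.imwrite('pics/v9.png',np.hstack([b[:,:350],a])[:600,:800])"
```

```text
t 18.0 p [0.577  0.0069 0.282 ] yaw_y -13.69 tilt [ 0.  0. -1.] F [ 0.2  0.  -0.8] gap 0.0576 gf 108.0
[0.58, [322.0, 272.0], [-17.0, -37.0], [-35.0, -127.0]]
[0.53, [296.0, 286.0], [45.0, -6.0], [33.0, -93.0]]
[0.47, [309.0, 272.0], [12.0, -42.0], [-4.0, -132.0]]
[0.36, [299.0, 278.0], [34.0, -29.0], [21.0, -119.0]]
```

View pics/v9.png

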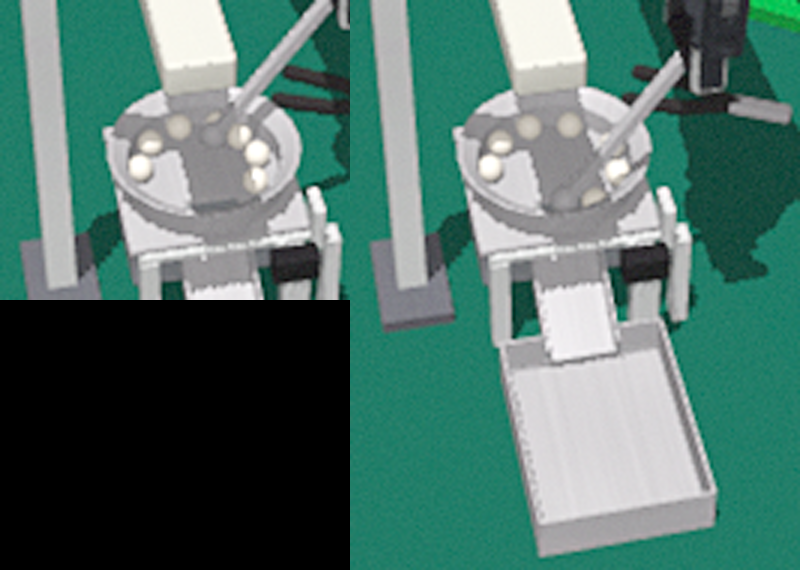

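```bash
python3 - <<'E'
from h import *
from scipy.optimize import least_squares
a=-1.81; D=np.array([.5214,-.0658])
def fr(u,z):
    v=atz("scene",u,z)[:2]-D; return 1e3*np.array([np.cos(a)*v[0]+np.sin(a)*v[1],-np.sin(a)*v[0]+np.cos(a)*v[1]])
C=lambda x,y:((x-350)/3+250-.33,y/3+230-.33)
for z in(.10,.103,.11): print("knob",z,fr(C(565,200),z))
# earlier centred knob from d2
for z in(.10,.106,.112): print("knob d2",z,fr((385/8+270-.44,352/8+240-.44),z))
B=np.array([fr(C(*p),.099) for p in((490,167),(502,143),(528,126),(568,124),(615,166),(592,197))]);print(B.round(0))
B2=np.array([fr(C(x+350,y),.099) for x,y in((140,167),(150,143),(178,126),(240,135),(258,152),(257,180))]);print("st1",B2.round(0))
t=np.linspace(0,6.28,100)
for h,rr in((.118,.067),):
    q=np.array([proj("scene",T2(np.r_[D,a],(rr*np.cos(x),rr*np.sin(x),h))) for x in t]); print("rim ext v9",((q.min(0)-[250,230])*3+[351,1]).round(0),((q.max(0)-[250,230])*3+[351,1]).round(0))
E
```

```text
knob 0.1 [-2.84824994e-02  3.59526177e+01]
knob 0.103 [ 0.57127249 38.92383269]
knob 0.11 [ 1.97070079 45.85666764]
knob d2 0.1 [-0.11164108 -2.59776757]
knob d2 0.106 [1.08846021 3.61878145]
knob d2 0.112 [2.28856149 9.83533047]
[[ 44.  -7.]
 [ 32. -30.]
 [ 11. -44.]
 [-18. -40.]
 [-41.   9.]
 [-19.  36.]]
st1 [[ 44.  -7.]
 [ 33. -30.]
 [ 11. -44.]
 [-31. -25.]
 [-39.  -6.]
 [-32.  22.]]
rim ext v9 [457.  81.] [652. 215.]
```

Call:
{"name": "carry_out", "arguments": {"series": [{"slide":[0,-0.12,0],"turn":0,"hand":1},{"slide":[0,-0.107,0],"turn":0,"hand":1},{"slide":[0,0,0],"turn":0,"hand":1},{"slide":[0,0,0.01],"turn":0,"hand":1},{"slide":[0,0,0.01],"turn":0,"hand":1},{"slide":[0,0,0.01],"turn":0,"hand":1},{"slide":[0,0,0],"turn":0,"hand":1},{"slide":[0,0,0],"turn":0,"hand":1}]}}

```text
clock: 18.9
tool_pos: [0.5451, 0.0157, 0.2787]
tcp_rot: [-2.47, -1.94, -0.004]
wrist_force: [-0.7, 4.2, 7.2]
finger_gap: 0.0578
gripper_force: 109.3
```

```bash
python3 -c "
from h import *
go(None)"
```

```text
t 18.9 p [0.5451 0.0157 0.2787] yaw_y -13.7 tilt [ 0.002  0.002 -1.   ] F [-0.7  4.2  7.2] gap 0.0578 gf 109.3
```

Still seven beads in the dish after this turn. The knob passed inside the beads, which were squeezed against the wall at r≈44 mm. The floor touch confirms the knob height. Next I'll sweep at a larger radius, with half turns from the back towards the outlet, right side first.

Call:
{"name": "carry_out", "arguments": {"series": [{"slide":[0,0,-0.03],"turn":0,"hand":1},{"slide":[0.027,-0.147,0],"turn":0,"hand":1},{"slide":[-0.007,-0.12,0],"turn":0,"hand":1},{"slide":[-0.067,-0.009,0],"turn":0,"hand":1},{"slide":[-0.045,0.012,0],"turn":0,"hand":1},{"slide":[-0.042,0.02,0],"turn":0,"hand":1},{"slide":[-0.038,0.027,0],"turn":0,"hand":1},{"slide":[-0.033,0.033,0],"turn":0,"hand":1}]}}

```text
clock: 19.7
tool_pos: [0.5147, -0.006, 0.2847]
tcp_rot: [2.465, 1.94, 0.022]
wrist_force: [5.9, 9.0, 3.0]
finger_gap: 0.0576
gripper_force: 109.2
```

```bash
cat >> look.py <<'E'
# knob/TCP in dish command coordinates
p=np.array(sensors.get_obs()["tool_pos"])[:2]-[.5442,.0146]
f=np.array(sensors.get_obs()["wrist_force"])[:2]
Rf=np.array([[np.cos(a),np.sin(a)],[-np.sin(a),np.cos(a)]])
print("cmd xy mm",(Rf@p*1e3).round(1),"F feeder",(Rf@f).round(1))
E
python3 look.py st3
```

```text
t 19.7 p [ 0.5147 -0.006   0.2847] yaw_y -13.6 tilt [ 0.014  0.005 -1.   ] F [5.9 9.  3. ] gap 0.0576 gf 109.2
[0.59, [338.0, 287.0], [-39.0, 16.0], [-60.0, -69.0]]
[0.52, [298.0, 280.0], [39.0, -23.0], [26.0, -111.0]]
[0.46, [297.0, 287.0], [44.0, -2.0], [32.0, -89.0]]
[0.39, [323.0, 272.0], [-19.0, -36.0], [-38.0, -127.0]]
cmd xy mm [ 27.2 -23.9] F feeder [-8.2  4.9]
```

Call:
{"name": "carry_out", "arguments": {"series": [{"slide":[0.137,0.151,0.01],"turn":0,"hand":1},{"slide":[0.017,0.117,0],"turn":0,"hand":1},{"slide":[0.017,0.117,0],"turn":0,"hand":1},{"slide":[0,0.053,0],"turn":0,"hand":1},{"slide":[0,0.027,0],"turn":0,"hand":1},{"slide":[0,0.02,0],"turn":0,"hand":1},{"slide":[0,0,0],"turn":0,"hand":1},{"slide":[0,0,0],"turn":0,"hand":1}]}}

```text
clock: 20.6
tool_pos: [0.5837, -0.0006, 0.2796]
tcp_rot: [-2.467, -1.934, 0.007]
wrist_force: [-5.5, 2.2, 0.6]
finger_gap: 0.058
gripper_force: 109.4
```

```bash
python3 look.py st4; python3 - <<'E'
from h import *
im=cv2.imread("pics/st4.png"); im2=cv2.imread("pics/st3.png")
f=lambda i:cv2.resize(i[248:318,270:360],(720,560),interpolation=cv2.INTER_CUBIC)[:,:]
o=np.hstack([cv2.resize(i[245:320,275:358],(400,361),interpolation=cv2.INTER_CUBIC) for i in(im2,im)])
cv2.imwrite("pics/v10.png",o)
E
```

```text
t 20.6 p [ 0.5837 -0.0006  0.2796] yaw_y -13.8 tilt [-0.007  0.002 -1.   ] F [-5.5  2.2  0.6] gap 0.058 gf 109.4
[0.5, [303.0, 276.0], [26.0, -34.0], [12.0, -124.0]]
[0.48, [338.0, 288.0], [-38.0, 17.0], [-59.0, -67.0]]
[0.4, [323.0, 272.0], [-19.0, -37.0], [-38.0, -127.0]]
cmd xy mm [ 5.4 42. ] F feeder [ 0.1 -4.8]
```

```bash
cat > beads.py <<'E'
from h import *
import sys
a=-1.81; D=np.array([.5214,-.0658])
def fr(u,z):
    v=atz("scene",u,z)[:2]-D; return (1e3*np.array([np.cos(a)*v[0]+np.sin(a)*v[1],-np.sin(a)*v[0]+np.cos(a)*v[1]])).round(0)
def beads(im,th=14):
    i=cv2.GaussianBlur(im,(3,3),0).astype(int); w=(i[...,2]-i[...,0])
    m=((w>th)&(i[...,1]>90)).astype(np.uint8); m[:250]=0; m[425:]=0; m[:,:262]=0; m[:,395:]=0
    n,l,s,c=cv2.connectedComponentsWithStats(m)
    for k in range(1,n):
        if s[k,4]>8: print(s[k].tolist(),c[k].round(1),"dish",fr(c[k],.099),"tray",fr(c[k],.013))
if __name__=="__main__":
    for n in sys.argv[1:]: print(n); beads(cv2.imread(f"pics/{n}.png"))
E
python3 beads.py st2 st3 st4
```

```text
st2
[307, 269, 6, 6, 28] [309.4 271.8] dish [ 10. -43.] tray [  -6. -136.]
[320, 268, 6, 7, 32] [322.8 271.1] dish [-19. -39.] tray [ -38. -132.]
[297, 274, 6, 7, 27] [299.4 277.1] dish [ 34. -31.] tray [  20. -123.]
[295, 285, 5, 4, 9] [297.6 287.1] dish [43. -2.] tray [ 30. -91.]
[328, 294, 6, 4, 15] [330.4 295.3] dish [-19.  36.] tray [-38. -49.]
st3
[321, 269, 6, 6, 30] [323.6 271.6] dish [-20. -37.] tray [ -39. -130.]
[300, 272, 6, 6, 21] [302.1 274.4] dish [ 27. -38.] tray [  12. -131.]
[334, 278, 7, 4, 15] [337.  279.8] dish [-42.  -7.] tray [-64. -96.]
[295, 286, 5, 4, 9] [297.6 288.1] dish [43.  1.] tray [ 30. -87.]
[328, 294, 6, 4, 14] [330.4 295. ] dish [-19.  35.] tray [-38. -50.]
st4
[321, 269, 6, 6, 28] [323.7 271.7] dish [-20. -37.] tray [ -39. -130.]
[295, 272, 11, 13, 51] [301.1 277.6] dish [ 30. -29.] tray [  16. -120.]
[297, 288, 4, 4, 10] [298.7 289.9] dish [42.  7.] tray [ 29. -81.]
[329, 294, 5, 4, 13] [330.8 295.1] dish [-20.  35.] tray [-39. -50.]
```

Wall touch shows the dish centre is about 1.7 mm towards +y of my command frame. I'll now sweep clockwise, following the wall so the beads can't be wedged outside the knob.

Call:
{"name": "carry_out", "arguments": {"series": [{"slide":[-0.019,-0.02,-0.007],"turn":0,"hand":1},{"slide":[-0.05,-0.013,0],"turn":0,"hand":1},{"slide":[-0.047,-0.022,0],"turn":0,"hand":1},{"slide":[-0.042,-0.029,0],"turn":0,"hand":1},{"slide":[-0.037,-0.037,0],"turn":0,"hand":1},{"slide":[-0.029,-0.042,0],"turn":0,"hand":1},{"slide":[-0.017,-0.047,0],"turn":0,"hand":1},{"slide":[0,-0.05,0],"turn":0,"hand":1}]}}

```text
clock: 21.5
tool_pos: [0.5393, -0.0284, 0.2816]
tcp_rot: [2.47, 1.938, -0.002]
wrist_force: [0.4, 0.6, -0.9]
finger_gap: 0.0577
gripper_force: 109.1
```

```bash
cat > l2.py <<'E'
from beads import *
go(None); n=sys.argv[1]; im=viewer.capture("scene"); cv2.imwrite(f"pics/{n}.png",im); beads(im)
o=sensors.get_obs(); p=np.array(o["tool_pos"])[:2]-[.5442,.0146]; f=np.array(o["wrist_force"])[:2]
Rf=np.array([[np.cos(a),np.sin(a)],[-np.sin(a),np.cos(a)]])
print("cmd xy mm",(Rf@p*1e3).round(1),"F feeder",(Rf@f).round(1),"torque",np.round(o["torque"],2))
E
python3 l2.py st5
```

```text
t 21.5 p [ 0.5393 -0.0284  0.2816] yaw_y -13.75 tilt [ 0.    -0.002 -1.   ] F [ 0.4  0.6 -0.9] gap 0.0577 gf 109.1
[321, 269, 6, 6, 30] [323.6 271.5] dish [-20. -38.] tray [ -39. -130.]
[296, 272, 11, 11, 34] [301.9 275.8] dish [ 28. -34.] tray [  13. -126.]
[334, 275, 6, 7, 30] [336.5 278.2] dish [-42. -12.] tray [ -64. -102.]
[328, 294, 6, 4, 16] [330.3 295.2] dish [-19.  35.] tray [-38. -50.]
cmd xy mm [42.9  4.2] F feeder [-0.2 -1.3] torque [0.09 0.18 0.02]
```

Call:
{"name": "carry_out", "arguments": {"series": [{"slide":[0,-0.051,0],"turn":0,"hand":1},{"slide":[0,-0.051,0],"turn":0,"hand":1},{"slide":[0,-0.05,0],"turn":0,"hand":1},{"slide":[0.017,-0.047,0],"turn":0,"hand":1},{"slide":[0.029,-0.042,0],"turn":0,"hand":1},{"slide":[0.037,-0.037,0],"turn":0,"hand":1},{"slide":[0.042,-0.029,0],"turn":0,"hand":1},{"slide":[0.047,-0.022,0],"turn":0,"hand":1}]}}

```text
clock: 22.35
tool_pos: [0.4979, 0.0104, 0.2816]
tcp_rot: [-2.471, -1.94, 0.0]
wrist_force: [1.2, -0.5, -1.4]
finger_gap: 0.0579
gripper_force: 109.1
```

```bash
python3 l2.py st6
```

```text
t 22.35 p [0.4979 0.0104 0.2816] yaw_y -13.71 tilt [-0. -0. -1.] F [ 1.2 -0.5 -1.4] gap 0.0579 gf 109.1
[313, 268, 6, 7, 26] [315.4 271. ] dish [ -3. -43.] tray [ -21. -136.]
[321, 269, 14, 9, 50] [326.4 272.9] dish [-25. -32.] tray [ -45. -124.]
[334, 278, 7, 4, 10] [336.7 279.5] dish [-42.  -8.] tray [-63. -97.]
[328, 294, 6, 4, 16] [330.1 295.1] dish [-19.  35.] tray [-38. -50.]
cmd xy mm [ 13.5 -44.8] F feeder [-0.8 -0.6] torque [ 0.21  0.02 -0.01]
```

Call:
{"name": "carry_out", "arguments": {"series": [{"slide":[0.05,-0.013,0],"turn":0,"hand":1},{"slide":[0.051,-0.005,0],"turn":0,"hand":1},{"slide":[0.051,0.005,0],"turn":0,"hand":1},{"slide":[0.05,0.013,0],"turn":0,"hand":1},{"slide":[0.047,0.022,0],"turn":0,"hand":1},{"slide":[0.042,0.029,0],"turn":0,"hand":1},{"slide":[0.037,0.037,0],"turn":0,"hand":1},{"slide":[0.029,0.042,0],"turn":0,"hand":1}]}}

```text
clock: 23.2
tool_pos: [0.5303, 0.0574, 0.2814]
tcp_rot: [-2.471, -1.94, 0.001]
wrist_force: [-0.6, -2.0, -0.1]
finger_gap: 0.0575
gripper_force: 109.2
```

```bash
python3 l2.py st7
```

```text
t 23.2 p [0.5303 0.0574 0.2814] yaw_y -13.71 tilt [-0.001 -0.    -1.   ] F [-0.6 -2.  -0.1] gap 0.0575 gf 109.2
[327, 291, 8, 7, 21] [330.7 294.6] dish [-20.  34.] tray [-39. -51.]
[317, 333, 6, 4, 10] [319.8 334.5] dish [ 23. 135.] tray [ 8. 60.]
[326, 382, 7, 4, 12] [329.2 384.1] dish [ 30. 251.] tray [ 16. 188.]
cmd xy mm [-39.1 -22.3] F feeder [0.1 1.9] torque [-0.24 -0.35  0.08]
```

Beads are reaching the chute and tray. Continuing the sweep.

Call:
{"name": "carry_out", "arguments": {"series": [{"slide":[0.017,0.047,0],"turn":0,"hand":1},{"slide":[0,0.05,0],"turn":0,"hand":1},{"slide":[0,0.051,0],"turn":0,"hand":1},{"slide":[0,0.051,0],"turn":0,"hand":1},{"slide":[0,0.05,0],"turn":0,"hand":1},{"slide":[-0.017,0.047,0],"turn":0,"hand":1},{"slide":[-0.029,0.042,0],"turn":0,"hand":1},{"slide":[-0.037,0.037,0],"turn":0,"hand":1}]}}

```text
clock: 24.05
tool_pos: [0.5817, 0.034, 0.2811]
tcp_rot: [-2.47, -1.938, 0.003]
wrist_force: [-4.2, 1.4, -0.1]
finger_gap: 0.058
gripper_force: 109.2
```

```bash
python3 l2.py st8
```

```text
t 24.05 p [0.5817 0.034  0.2811] yaw_y -13.77 tilt [-0.003  0.001 -1.   ] F [-4.2  1.4 -0.1] gap 0.058 gf 109.2
[320, 360, 7, 5, 13] [323.8 362.8] dish [ 29. 203.] tray [ 15. 135.]
[324, 370, 6, 7, 16] [327.2 373.9] dish [ 29. 229.] tray [ 14. 164.]
[326, 378, 6, 6, 12] [329.4 381.1] dish [ 28. 245.] tray [ 14. 181.]
[328, 385, 7, 7, 17] [331.6 388.5] dish [ 28. 261.] tray [ 13. 199.]
[329, 393, 7, 6, 18] [332.9 396.5] dish [ 29. 278.] tray [ 15. 217.]
cmd xy mm [-26.3  32.5] F feeder [ 1.9 -1.3] torque [-0.09  0.63 -0.11]
```

Call:
{"name": "carry_out", "arguments": {"series": [{"slide":[-0.042,0.029,0],"turn":0,"hand":1},{"slide":[-0.047,0.022,0],"turn":0,"hand":1},{"slide":[-0.05,0.01,0],"turn":0,"hand":1},{"slide":[-0.05,0,0],"turn":0,"hand":1},{"slide":[0,0,0],"turn":0,"hand":1},{"slide":[0,0,0],"turn":0,"hand":1},{"slide":[0,0,0],"turn":0,"hand":1},{"slide":[0,0,0],"turn":0,"hand":1}]}}

```text
clock: 24.9
tool_pos: [0.5837, 0.0044, 0.281]
tcp_rot: [-2.47, -1.939, 0.003]
wrist_force: [-4.7, -0.0, -4.2]
finger_gap: 0.0577
gripper_force: 108.9
```

```bash
python3 l2.py st9
```

```text
t 24.9 p [0.5837 0.0044 0.281 ] yaw_y -13.73 tilt [-0.002 -0.    -1.   ] F [-4.7 -0.  -4.2] gap 0.0577 gf 108.9
[320, 357, 7, 5, 15] [323.2 359.7] dish [ 29. 196.] tray [ 15. 127.]
[322, 364, 6, 6, 14] [325.1 366.9] dish [ 29. 213.] tray [ 15. 146.]
[323, 372, 7, 5, 16] [326.5 374.4] dish [ 30. 230.] tray [ 16. 164.]
[326, 379, 7, 5, 14] [329.6 381.4] dish [ 28. 246.] tray [ 13. 182.]
[327, 386, 8, 6, 16] [331.  388.9] dish [ 29. 262.] tray [ 15. 200.]
[329, 393, 7, 7, 18] [333.1 396.7] dish [ 29. 278.] tray [ 15. 218.]
cmd xy mm [ 0.5 40.8] F feeder [ 1. -5.] torque [ 0.34  1.62 -0.42]
```

Call:
{"name": "carry_out", "arguments": {"series": [{"slide":[0,-0.1,0],"turn":0,"hand":1},{"slide":[0,-0.2,0],"turn":0,"hand":1},{"slide":[0,0,0],"turn":0,"hand":1},{"slide":[0,0,0],"turn":0,"hand":1},{"slide":[0,0,0],"turn":0,"hand":1},{"slide":[0,0,0],"turn":0,"hand":1},{"slide":[0,0,0],"turn":0,"hand":1},{"slide":[0,0,0],"turn":0,"hand":1}]}}

```text
clock: 25.75
tool_pos: [0.541, 0.0151, 0.2815]
tcp_rot: [2.471, 1.94, 0.0]
wrist_force: [-0.6, 0.5, -1.5]
finger_gap: 0.0576
gripper_force: 109.2
```

```bash
python3 l2.py st10; python3 -c "
import cv2
a=cv2.imread('pics/st10.png')[240:420,255:400]
cv2.imwrite('pics/v10.png',cv2.resize(a,None,fx=3.3,fy=3.3,interpolation=2))"
```

```text
t 25.75 p [0.541  0.0151 0.2815] yaw_y -13.73 tilt [ 0. -0. -1.] F [-0.6  0.5 -1.5] gap 0.0576 gf 109.2
[320, 357, 7, 5, 14] [323.4 359.7] dish [ 29. 196.] tray [ 14. 127.]
[321, 365, 7, 5, 15] [324.8 367.1] dish [ 30. 213.] tray [ 16. 146.]
[323, 371, 7, 6, 15] [326.8 374.1] dish [ 29. 229.] tray [ 15. 164.]
[326, 379, 6, 5, 14] [329.4 381.7] dish [ 28. 246.] tray [ 14. 183.]
[328, 385, 7, 6, 16] [331.8 388.4] dish [ 27. 261.] tray [ 13. 199.]
[329, 395, 7, 5, 15] [332.7 397.2] dish [ 30. 279.] tray [ 15. 219.]
cmd xy mm [ 0.3 -3.3] F feeder [ 1.1 -0.1] torque [ 0.05  0.04 -0.01]
```

View pics/v10.png

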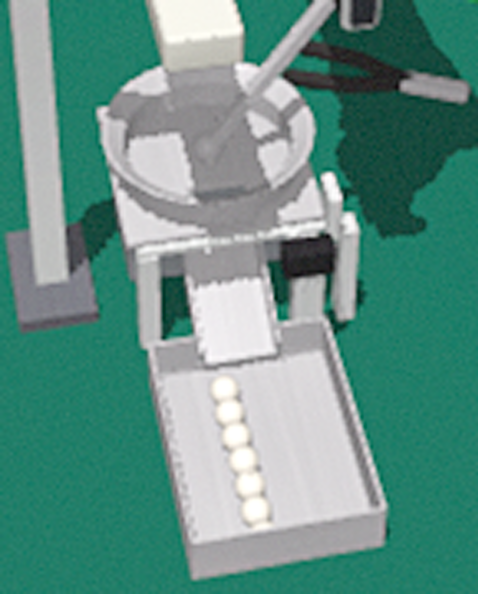

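All six visible beads lie in a line in the tray, and no bead shows on the visible dish floor or chute. The seventh may be hidden behind the near wall, so I'll check numerically with both cameras.

```bash
python3 - <<'E'
from beads import *
im=viewer.capture("top"); cv2.imwrite("pics/tp1.png",im); im0=cv2.imread("pics/top0.png")
for c in("top","scene"):
    if c=="scene": viewer.capture(c)
    for d in finder.regions_of(c,"bead0"): print(c,round(float(d["score"]),2),[int(x) for x in d["box"]])
for n,i in(("t0",im0),("t1",im)):
    g=cv2.GaussianBlur(i,(3,3),0).astype(int); m=((g[...,2]-g[...,0]>14)&(g[...,1]>80)).astype(np.uint8); m[:150]=0;m[275:]=0;m[:,:312]=0;m[:,405:]=0
    k,l,s,ce=cv2.connectedComponentsWithStats(m); print(n,[(s[j].tolist()) for j in range(1,k) if s[j,4]>3])
print("dish centre px",proj("top",(*D,.09)))
i=cv2.imread("pics/st10.png").astype(int)
# weaker warm blobs in dish / chute
beads(i.astype(np.uint8),8)
E
```

```text
scene 0.58 [327, 381, 334, 392]
scene 0.55 [325, 392, 336, 398]
scene 0.4 [321, 363, 328, 366]
t0 [[340, 237, 2, 2, 4]]
t1 [[372, 165, 2, 3, 6], [369, 176, 2, 3, 6]]
dish centre px [350.66333791 230.96355862]
[303, 250, 25, 11, 230] [315.1 254.3] dish [-13. -97.] tray [ -32. -195.]
[319, 354, 19, 47, 289] [327.7 377.6] dish [ 29. 237.] tray [ 15. 172.]
```

```bash
python3 - <<'E'
from beads import *
A=cv2.imread("pics/st10.png"); 
for p in((0,37),(-18,21),(18,21),(18,50),(-18,50),(-25,36),(25,36)): print(p,proj("scene",T2(np.r_[D,a],(p[0]/1e3,p[1]/1e3,.09))).round(0), "z.06",proj("scene",T2(np.r_[D,a],(p[0]/1e3,p[1]/1e3,.06))).round(0))
print("G"); print(A[284:304,306:342:2,1]); print("R-B");print((A[284:304,306:342:2,2].astype(int)-A[284:304,306:342:2,0]))
print("chute top"); print(A[306:350:3,308:342:2,1])
E
```

```text
(0, 37) [321. 300.] z.06 [321. 310.]
(-18, 21) [328. 294.] z.06 [328. 304.]
(18, 21) [311. 296.] z.06 [312. 306.]
(18, 50) [314. 306.] z.06 [314. 316.]
(-18, 50) [331. 303.] z.06 [331. 314.]
(-25, 36) [333. 298.] z.06 [333. 308.]
(25, 36) [309. 302.] z.06 [310. 312.]
G
[[217 215 193 135 143 153 158 147 133 142 136 143 141 136 191 224 218 214]
 [216 214 189 137 139 152 157 145 128 138 139 143 142 134 226 218 213 213]
 [215 213 211 134 137 148 149 141 134 137 140 140 138 130 222 216 214 213]
 [215 214 227 135 133 143 146 135 136 140 142 140 141 133 222 213 213 216]
 [216 214 223 128 138 131 150 133 143 137 141 139 138 135 212 215 215 216]
 [215 216 222 168 144 132 146 133 140 137 144 138 140 138 193 215 214 206]
 [215 215 220 197 141 140 140 139 140 139 143 138 140 139 172 218 216 210]
 [215 214 216 194 143 144 139 142 141 138 143 139 144 138 132 223 219 202]
 [214 215 217 194 141 144 145 141 140 138 142 142 142 143 132 223 212 180]
 [213 218 217 194 141 145 138 138 143 138 140 143 142 144 138 212 196 191]
 [213 217 216 213 135 142 143 145 138 140 142 143 140 140 139 178 185 209]
 [213
[... 2551 characters left out ...]
153 153 151 153 153 152 150 149 152 156 152 172 121  70  50]
 [ 71  73 198 146 150 152 145 146 141 183 181 175 213 163 196  67  66]
 [ 78  65 213 175 228 242 239 235 235 232 230 229 235 212 185  57  73]
 [ 71  68 166 221 237 234 236 232 234 231 230 231 234 237 200  51  74]
 [ 77  73  97 224 238 232 236 235 234 231 231 233 232 237 176 167 133]
 [ 97  88 103 196 238 237 237 236 234 233 234 231 231 238 198 203 115]
 [130 125 124 213 223 238 236 237 235 234 233 230 232 234 221 179 162]
 [169 181 184 180 222 238 237 237 235 236 232 233 233 234 238 178 175]
 [160 162 162 148 230 241 239 236 236 235 232 234 235 233 242 186 156]
 [162 162 161 156 133 249 244 246 229 224 212 179 159 119 123 128 180]]
```

```bash
python3 - <<'E'
from beads import *
S=lambda p:(Rf@(np.array(p)-D)*1e3).round(0)
Rf=np.array([[np.cos(a),np.sin(a)],[-np.sin(a),np.cos(a)]])
U=lambda x,y:(x*270/800+190-.3,y*200/592+140-.3)
for p in((487,45),(590,68)): print("tray far corner",S(atz("top",U(*p),.038)[:2]))
print("scene front wall top",S(atz("scene",(334,399),.038)[:2]),"occludes bead-top z.02 beyond", S(atz("scene",(334,399),.022)[:2]))
d=cv2.absdiff(cv2.imread("pics/tp1.png"),cv2.imread("pics/top0.png")).sum(2)
i1=cv2.imread("pics/tp1.png").astype(int)
for y in range(70,262,6):
    u=proj("top",T2(np.r_[D,a],(.015,y/1e3,.02))); x,r=np.round(u).astype(int); print(y,(x,r),d[r,x-5:x+6],i1[r,x-5:x+6,1])
E
```

```text
tray far corner [-48. 235.]
tray far corner [ 59. 239.]
scene front wall top [ 18. 241.] occludes bead-top z.02 beyond [ 15. 230.]
70 (np.int64(360), np.int64(213)) [37  2  0  2  0  1  4  0  2  1  0] [139 173 227 246 250 251 250 251 251 251 251]
76 (np.int64(361), np.int64(211)) [1 1 6 2 1 2 3 2 1 0 2] [143 201 239 249 251 251 250 251 251 251 251]
82 (np.int64(361), np.int64(209)) [8 4 6 1 4 1 0 1 1 0 3] [128 173 224 246 250 251 251 251 251 251 251]
88 (np.int64(362), np.int64(208)) [7 4 3 1 2 2 2 1 1 2 1] [166 218 243 250 251 251 251 251 251 251 251]
94 (np.int64(362), np.int64(206)) [11  1  3  5  0  1  0  2  2  0  0] [182 203 232 246 250 251 251 251 251 251 251]
100 (np.int64(363), np.int64(204)) [6 4 3 3 2 2 1 3 0 3 1] [199 223 242 249 251 251 251 251 251 251 251]
106 (np.int64(363), np.int64(202)) [2 0 5 3 1 3 1 0 1 2 1] [226 223 234 246 250 250 251 251 251 251 251]
112 (np.int64(364), np.int64(200)) [7 2 1 2 3 2 1 0 4 2 2] [224 228 242 249 251 251 251 251 251 251 251]
118 (np.int64(364), np.int64(198)) [3 1 5 3 0 2 3 0 0 0 3] [229 224 234 246 250 251 251 251 251 251 250]
124 (np
[... 1993 characters left out ...]
(165)) [  7  36 122 156  82  24  16  14  18   5   6] [232 223 196 184 205 223 229 224 205 192 186]
232 (np.int64(373), np.int64(163)) [  4  22  68  15 150 232 230 194 127  34   4] [186 173 163 180 218 231 232 221 177 136 122]
238 (np.int64(374), np.int64(161)) [  7  20   5  51 102 100  73  21   5  12   1] [113 104 115 131 139 136 128 123 120 121 131]
244 (np.int64(374), np.int64(159)) [ 9 13  5  8  8  5  6  5  2  3  3] [117 123 126 135 144 141 133 133 138 128 122]
250 (np.int64(375), np.int64(157)) [ 5  7 10 12  4  9  5  6  7 13  6] [131 128 119 115 116 109 106 105 102 107 103]
256 (np.int64(375), np.int64(155)) [ 5  4  5  3 13 14 19 12  3  4  3] [106 104 107 105 101 100 106 107 103 103 106]
```

Both views together settle it: the top view shows a bead touching the tray's end wall at y≈230 mm, hidden from the scene camera by that wall. The row of touching beads from 122 to 230 mm is exactly seven, so all are in the tray. Next I'll return the rod.

Call:
{"name": "carry_out", "arguments": {"series": [{"slide":[0,0,-0.1],"turn":0,"hand":1},{"slide":[0,0,-0.15],"turn":0,"hand":1},{"slide":[0,0,-0.13],"turn":0,"hand":1},{"slide":[0,0,0],"turn":0,"hand":1},{"slide":[0.242,-0.0795,0],"turn":0,"hand":1},{"slide":[0.242,-0.0795,0],"turn":0,"hand":1},{"slide":[0.242,-0.0795,0],"turn":0,"hand":1},{"slide":[0.242,-0.0795,0],"turn":0,"hand":1}]}}

```text
clock: 26.8
tool_pos: [0.528, 0.1689, 0.3373]
tcp_rot: [-2.471, -1.94, 0.002]
wrist_force: [1.6, 0.4, -1.2]
finger_gap: 0.0577
gripper_force: 109.3
```

Call:
{"name": "carry_out", "arguments": {"series": [{"slide":[0.242,-0.0795,0],"turn":0,"hand":1},{"slide":[0.242,-0.0795,0],"turn":0,"hand":1},{"slide":[0.242,-0.0795,0],"turn":0,"hand":1},{"slide":[0.242,-0.0795,0],"turn":0,"hand":1},{"slide":[0,0,0],"turn":-0.077,"hand":1},{"slide":[0,0,0],"turn":0,"hand":1},{"slide":[0,0,0],"turn":0,"hand":1},{"slide":[0,0,0],"turn":0,"hand":1}]}}

```text
clock: 27.6
tool_pos: [0.5172, 0.3184, 0.3382]
tcp_rot: [2.353, 2.081, -0.001]
wrist_force: [0.4, -0.2, -1.5]
finger_gap: 0.0582
gripper_force: 109.2
```

```bash
python3 -c "
from h import *
go((.5171,.3199,.2137))"; python3 l2.py rt1 | grep tray
```

```text
t 27.6 p [0.5172 0.3184 0.3382] yaw_y -7.02 tilt [-0.    -0.001 -1.   ] F [ 0.4 -0.2 -1.5] gap 0.0582 gf 109.2
units [ 0.01  -0.002  0.83 ]
[320, 357, 7, 5, 16] [323.2 359.8] dish [ 29. 196.] tray [ 15. 127.]
[321, 364, 7, 6, 16] [324.8 366.9] dish [ 30. 213.] tray [ 15. 146.]
[324, 372, 6, 5, 13] [327.1 374.5] dish [ 29. 230.] tray [ 15. 165.]
[325, 378, 8, 6, 16] [329.4 381.2] dish [ 28. 245.] tray [ 14. 182.]
[327, 385, 8, 7, 18] [331.1 388.4] dish [ 28. 261.] tray [ 14. 199.]
[329, 393, 7, 7, 17] [333.  396.8] dish [ 29. 279.] tray [ 15. 218.]
```

Call:
{"name": "carry_out", "arguments": {"series": [{"slide":[0.01,-0.002,0.2],"turn":-0.002,"hand":1},{"slide":[0,0,0.2],"turn":0,"hand":1},{"slide":[0,0,0.15],"turn":0,"hand":1},{"slide":[0,0,0.1],"turn":0,"hand":1},{"slide":[0,0,0.08],"turn":0,"hand":1},{"slide":[0,0,0.04],"turn":0,"hand":1},{"slide":[0,0,0],"turn":0,"hand":1},{"slide":[0,0,0],"turn":0,"hand":1}]}}

```text
clock: 28.45
tool_pos: [0.5172, 0.3218, 0.2239]
tcp_rot: [2.346, 2.089, 0.003]
wrist_force: [0.7, -1.0, -1.2]
finger_gap: 0.0579
gripper_force: 109.3
```

```bash
python3 -c "
from h import *
go((.5171,.3199,.2137)); im=viewer.capture('scene'); cv2.imwrite('pics/rt2.png',im)
print(sensors.get_obs()['torque'])"
```

```text
t 28.45 p [0.5172 0.3218 0.2239] yaw_y -6.62 tilt [ 0.001  0.001 -1.   ] F [ 0.7 -1.  -1.2] gap 0.0579 gf 109.3
units [-0.012  0.001  0.068]
[ 0.04727662 -0.04650346  0.05578465]
```

Call:
{"name": "carry_out", "arguments": {"series": [{"slide":[-0.012,0,0.02],"turn":0,"hand":1},{"slide":[0,0,0.02],"turn":0,"hand":1},{"slide":[0,0,0.015],"turn":0,"hand":1},{"slide":[0,0,0.01],"turn":0,"hand":1},{"slide":[0,0,0],"turn":0,"hand":1},{"slide":[0,0,0],"turn":0,"hand":1},{"slide":[0,0,0],"turn":0,"hand":1},{"slide":[0,0,0],"turn":0,"hand":1}]}}

```text
clock: 29.3
tool_pos: [0.5164, 0.32, 0.2136]
tcp_rot: [-2.345, -2.09, -0.001]
wrist_force: [-2.0, -0.0, 4.0]
finger_gap: 0.058
gripper_force: 109.7
```

```bash
cat > cmp.py <<'E'
from h import *
import sys
im=viewer.capture('scene'); cv2.imwrite('pics/%s.png'%sys.argv[1],im); i0=cv2.imread('pics/scene0.png')
def knobfeat(i):
    t=i0[255:275,425:445]; r=cv2.matchTemplate(i[245:285,415:455],t,cv2.TM_CCOEFF_NORMED); _,v,_,l=cv2.minMaxLoc(r); return round(v,3),(l[0]-10,l[1]-10)
print("knob area match/shift px",knobfeat(im)); go((.5171,.3199,.2137))
E
python3 cmp.py rt3
```

```text
knob area match/shift px (0.994, (0, 0))
t 29.35 p [0.5164 0.3199 0.2136] yaw_y -6.6 tilt [ 0.     0.001 -1.   ] F [-2.5  0.5  3.8] gap 0.0575 gf 109.7
units [ 0.     0.005 -0.001]
```

Call:
{"name": "carry_out", "arguments": {"series": [{"slide":[0,0,0],"turn":0,"hand":0.2},{"slide":[0,0,0],"turn":0,"hand":-0.5},{"slide":[0,0,0],"turn":0,"hand":-1},{"slide":[0,0,0],"turn":0,"hand":-1},{"slide":[0,0,0],"turn":0,"hand":-1},{"slide":[0,0,0],"turn":0,"hand":-1},{"slide":[0,0,-0.05],"turn":0,"hand":-1},{"slide":[0,0,-0.1],"turn":0,"hand":-1}]}}

```text
clock: 30.15
tool_pos: [0.5159, 0.3194, 0.2356]
tcp_rot: [-2.346, -2.09, 0.004]
wrist_force: [-0.3, 0.4, -0.2]
finger_gap: 0.0852
gripper_force: 0.0
```

Call:
{"name": "carry_out", "arguments": {"series": [{"slide":[0,0,-0.2],"turn":0,"hand":-1},{"slide":[0,0,-0.2],"turn":0,"hand":-1},{"slide":[0.2,0,-0.2],"turn":0,"hand":-1},{"slide":[0.25,0,0],"turn":0,"hand":-1},{"slide":[0.25,0,0],"turn":0,"hand":-1},{"slide":[0,0,0],"turn":0,"hand":-1},{"slide":[0,0,0],"turn":0,"hand":-1},{"slide":[0,0,0],"turn":0,"hand":-1}]}}

```text
clock: 30.95
tool_pos: [0.5291, 0.4226, 0.3266]
tcp_rot: [2.347, 2.087, 0.001]
wrist_force: [0.8, -0.3, 0.2]
finger_gap: 0.0852
gripper_force: 0.0
```

```bash
python3 cmp.py fin; python3 - <<'E'
from h import *
i0=cv2.imread("pics/scene0.png");i1=cv2.imread("pics/fin.png")
for n,(x0,y0,x1,y1) in dict(handle=(458,200,490,235),shaft=(430,215,475,270),spool=(445,320,485,365),flux=(168,315,208,375),cutters=(335,248,400,278),dish_empty=(285,262,350,300)).items():
    t=i0[y0:y1,x0:x1]; r=cv2.matchTemplate(i1[y0-6:y1+6,x0-6:x1+6],t,cv2.TM_CCOEFF_NORMED); _,v,_,l=cv2.minMaxLoc(r); print(n,round(v,3),(l[0]-6,l[1]-6))
g=cv2.imread("pics/g2.png"); t=cv2.resize(g,(200,140),interpolation=cv2.INTER_AREA)[80:110,78:95]  # opened tab
r=cv2.matchTemplate(i1[282:328,340:373],t,cv2.TM_CCOEFF_NORMED); _,v,_,l=cv2.minMaxLoc(r); print("tab",round(v,3),l[0]+340-348,l[1]+282-290)
t=i1[262:302,285:350].astype(int); print("warm px in dish",((t[...,2]-t[...,0]>12)&(t[...,1]>80)).sum())
E
```

```text
knob area match/shift px (0.995, (0, 0))
t 31.0 p [0.5291 0.4224 0.3266] yaw_y -6.73 tilt [ 0.001 -0.    -1.   ] F [ 0.  -0.4  0.4] gap 0.0854 gf 0.0
units [-0.688 -0.     0.753]
handle 0.91 (0, -1)
shaft 0.985 (0, 0)
spool 0.998 (0, 0)
flux 0.998 (0, 0)
cutters 0.996 (0, 0)
dish_empty 0.893 (0, 0)
tab 0.998 0 0
warm px in dish 0
```

```bash
python3 -c "
from bench import ticket
print(ticket.finish_job())"
```

```text
the job is handed in; nothing more can be done
None
```

I handed the job in at about 31 s: the gate is held open in its detent, the beads are stirred out into the tray, and the rod is back in its rest and released. Six beads are plainly visible in the tray, and I inferred the seventh, behind the tray's end wall, from the top view. The dish shows empty, and the spool, bottle and cutters have not moved.

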